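# Wind the light panel's timer, peel the top sample tray and hold it over the light

## Task

Wind the light panel's timer key clockwise as far as it will go, in several part turns. Then take the topmost tray of the nested stack by its own upright tab, at the corner opposite the keeper post, and peel it off: raise that corner clearly while the opposite corner still rests on the stack, then draw it out from under the keeper, leaving the rest of the stack standing in place. Finish while still holding the tray up, roughly level and still, centred over the light panel with its underside 10 to 20 cm above it, and leave the other things on the bench alone.

Things in the scene. Friction and masses are not known exactly. Their poses are not given: they have to be found in the camera images.
- panel_center (a point): centre of the glowing top face, 30 mm above the bench, of a fixed flat light panel 160 (x) by 200 (y) by 30 mm high. x and y are the panel's own level axes. Its timer, a white box 72 by 72 by 40 mm high, adjoins the panel's -x side; the key's axis is 115 mm from the panel centre along -x
- key_grip (a point): centre of the key's wing: a steel upright wing 44 mm long (along this point's x axis), 10 mm thick (y) and 34 mm tall, above the timer box. This point is on the vertical turning axis, 70 mm above the bench; the wing spans 53 to 87 mm above the bench. The frame turns with the key
- key (a joint): turn of the timer key, rad: 0 fully run down, 2.6 at the stop, fully wound; grows clockwise seen from above. A weak spring opposes winding (total 0.08 to 0.12 N m); internal friction keeps the key where it is let go
- tray_tab (a point): centre of the topmost tray's upright finger tab (the part to grip): a slab 24 mm long, 9 mm thick, 34 mm tall, on a short tongue outside the tray's corner. It rises 34 mm above the rim, this point half-way up it. Its length lies along the tray's diagonal, on the line from the opposite corner through the tray's centre, 102 mm from the centre. Axes as the tray's
- tray_center (a point): centre of the topmost tray, half-way up: 11 mm above its underside and 11 mm below its rim's top. A grey formed shallow tray, open at the top, rim 140 (x) by 100 (y) mm, 22 mm high, sides sloping 25 degrees, its upright tab at the -x, -y corner
- tray_corner (a point): the topmost tray's rim at the tab's corner (top of the rim), 86 mm from the tray's vertical centre line. It stands 63 mm above the stack's underside when nested
- tray_far (a point): the topmost tray's rim at the corner opposite the tab (top of the rim), 86 mm from the tray's vertical centre line, 172 mm from tray_corner; the tray pivots here when peeled
- tray: the topmost tray, about 90 g; origin at the centre of its underside, 41 mm above the stack's. It is held: a keeper hooks 7 mm over its rim at the corner opposite the tab, 3 mm above the rim, and two sprung clips cling to its sides near the tab. Tilt it 0.26 rad about the far corner (at first a few newtons at the tab), draw it 20 mm back towards the tab from under the keeper, then lift
- stack: the rest: an aluminium carrier, base 160 by 120 by 6 mm, with five like trays at 7 mm pitch, about 0.8 kg in one piece; origin at the centre of its underside on the bench, axes as the topmost tray's. Its upper rim is 56 mm up. Two like tabs at its -x, +y corner (top 90 mm up) and +x, -y corner (top 83 mm up) are lower than the topmost tray's (97 mm up): not to be pulled
- jar: small amber jar, 38 mm across, 55 mm high, bystander; origin under its centre
- marker: marker pen lying down, 117 mm long, 14 mm thick, bystander; origin under it
There are look-alikes about, which are no part of the job. What is shaped like the tray but brown is not meant.

How it is judged:
By the outcome, as a careful person would: the job done as asked, in the order asked, and still so for the second after the job is handed in, while the arm keeps its last pose, push and grip.
It also fails if it takes over 72 s, if anything falls off the work surface, if the arm or the gripper's body presses on something with over 40 N, if the wrist force passes 120 N, or if a joint passes its speed limit or range.

## Robot

A 6-joint arm with a two-finger parallel gripper is mounted at the origin on the work surface. World frame = base frame: x ahead of the robot, y to its left, z up, the work surface at z = 0. Lengths are in mm, angles in rad, forces in N, time in s.
With the tool pointing down it reaches from about 325 to 900 mm from the base axis. Payload 3.5 kg.
Tool frame: the origin (TCP) lies on the centre line of the jaws, within the pads' length; the fingertips stand arm.finger_overhang ahead of it and the grasp point (between the pads) lies 6 mm ahead of it (arm.finger_overhang is the distance from the TCP to the fingertips, in mm); z points along the fingers, x is the direction in which the jaws open and shut, and the axes are right-handed (so a half turn about z gives the same grasp; the last joint's range is limited). The gripper opens to 85 mm and grips with 20 to 120 N. Pads are 22 mm wide; open, the fingers measure 114 mm over their backs; the gripper's body (76 mm by 85 mm) begins 54 mm behind the grasp point. The pads swing forward as they close: fully open they stand 13 mm farther back than shut.
Start: joints at [-1.42, 0.276, -0.026, 1.268, 0, 1.467], TCP at [156.915, -604.979, 256.313] pointing down, gripper open.
Joint ranges: [-3.12, 3.12], [-0.85, 1.88], [-1.08, 1.24], [-1.95, 2.15], [-1.57, 1.53], [-3.14, 3.14]. Speed limits (rad/s): [2.57, 2.57, 3.14, 3.14, 3.14, 3.14].

## Interface

Orientations are given as a 3x3 rotation matrix whose columns are the frame's x, y, z axes.
In Python, from station import status, eyes, arm, finder gives the robot as it stands. The module is installed in compiled form; this text tells all that it offers.
- The arm moves only by the shell command python3 -m inch 'ROWS' [FORCE]. ROWS is JSON, a list of rows, each an object with "grip": the finger opening in m, from 0 to 0.0854; "offset": the shift along the tool's x, y, z in m, a list of three; "roll": the turn about the tool's z in rad. In form: [{"grip": grip, "offset": [x, y, z], "roll": roll}, ...]. A call has 1 to 5 rows; each row is the pose to reach, as a shift and turn from the pose commanded when the call began, along the tool's axes at that moment; what a row does not reach only later rows make up. A row lasts 1/12 s, in which the tool goes at most 41.7 mm and 7.16 degrees, less where a joint would pass 70% of its speed; a pose out of reach is approached as far as the arm can. A call with a gripper value outside its range is refused whole. The fingers move at their own pace and stop on an object; FORCE is the grip in N (left out, the last holds). Time passes only in rows, so rows that repeat a pose let the fingers close. It gives the time, the measured TCP pose, the force and the opening at its end, in the units of the state.
- status.get_obs(): the state, without advancing time (a new reading comes with each control period).
- eyes.capture(name): name is "scene" or "top"; returns the picture (420x560x3 uint8, blue, green, red); there is no depth.
- eyes.camera_params(name): a dict with "vfov" (degrees; the focal length in pixels is half the picture's height over the tangent of half this angle, whatever the lens; pixels are square), "cx", "cy" (the principal point, pixels), "R" (3x3) and "t" (3): a world point X has camera coordinates R X + t. Camera axes: x right, y down, z forward; pixel columns grow to the right and rows downward; lengths in mm; the calibration is good to about 2 mm. A picture is of the moment at which its call begins. camera_params takes no time and is no camera call.
- arm.finish_job(): hands the job in, once; it reports no verdict.
Trained networks look in the newest picture that a camera, given by its name, has taken for a name from the list of things; names that differ only in an ending like _2 or _b are one class to them, and where a whole thing is asked for, a point or a joint stands for the part that bears it (a point fixed in the world has none). Each returns a list of dicts, best first, with "p" (0 to 1); they miss things now and then, are a little off and sometimes report something else, mostly with a low value. They report only what shows in the picture. A call takes as long as a camera call. They do not tell look-alikes from the thing itself.
- finder.look_for(query, camera): "bbox" ([centre column, centre row, width, height] in pixels, round what is visible of it).
- finder.place_of(query, camera): "location" ([row, column] in pixels: a listed point, or the origin of a listed thing).
The state is a dict: "time_s": time; "joints": joint angles; "joint_velocities": joint speeds; "effort": joint torques, N m; "eef_pos": TCP position; "eef_rot": TCP orientation; "contact_force": force on the tool from outside, world axes, zero at the start; "moment": the same for the moment, N m; "opening": finger opening in mm.
Only numpy, scipy, OpenCV 4.12 (cv2) and the standard library are available. Lean on these libraries where they do the work, as an engineer would, in place of code of your own. Each camera call takes 0.05 s, during which the arm holds its last target.

## Working session

There is one attempt and no reset: what is moved stays moved. The work goes in short steps, Python scripts to look and compute and a shell command to move; the robot and the scene stay as the last step left them, time stands still between calls to the robot, and variables do not carry over. Pictures are saved under pics/ and viewed, and the job is handed in when it is done.

```bash
mkdir -p pics; ls; python3 - <<'E'
from station import status, eyes, arm, finder
import cv2,json
o=status.get_obs(); print(o); print(arm.finger_overhang)
for n in("scene","top"):
    cv2.imwrite(f"pics/{n}0.png",eyes.capture(n)); print(n,eyes.camera_params(n))
    for q in("panel_center","key_grip","tray_tab","tray_center","tray_corner","tray_far","stack","jar","marker"):
        print(q,[(round(d['p'],2),[round(float(v)) for v in d['location']]) for d in finder.place_of(q,n)][:4])
E
```

```text
pics
{'time_s': 0.0, 'joints': array([-1.42039884e+00,  2.77095561e-01, -2.78656962e-02,  1.26798137e+00,
       -1.52486464e-05,  1.46742416e+00]), 'joint_velocities': array([-0.00176589,  0.00154212,  0.00067058, -0.0006495 , -0.00223083,
        0.0020063 ]), 'effort': array([ 4.02884525e-04, -4.45509338e+01,  2.95203942e+01,  1.64762529e-02,
        3.32684749e-05,  2.55068329e-06]), 'eef_pos': array([ 156.80569574, -604.27803016,  255.19002178]), 'eef_rot': array([[ 2.51054314e-01, -9.67972943e-01, -3.36659201e-04],
       [-9.67970644e-01, -2.51054455e-01,  2.11978764e-03],
       [-2.13641687e-03, -2.06305610e-04, -9.99997697e-01]]), 'contact_force': array([-0.32508652, -0.19919075, -0.38965574]), 'moment': array([ 0.07481838, -0.05074732,  0.03224626]), 'opening': 85.03557208831552}
25.0
scene {'vfov': 50.56082473945159, 'cx': 279.9192395897832, 'cy': 206.99427756325213, 'R': array([[-0.83078534,  0.55657396,  0.00459953],
       [ 0.3606699 ,  0.54462104, -0.75716916],
       [-0.42392564, -0.62738612, -0.65320265]]), 't': array([ 438.84819824, -123.73578234, 1117.26776918])
[... 368 characters left out ...]
r [(0.74, [230, 310])]
top {'vfov': 56.7057687546604, 'cx': 277.37908131800174, 'cy': 210.54444534228807, 'R': array([[-0.01073197, -0.99919437, -0.03867083],
       [-0.98432828,  0.01736406, -0.1754888 ],
       [ 0.1760189 ,  0.03618145, -0.98372163]]), 't': array([ 29.98612516, 553.09727227, 824.05009169])}
panel_center [(0.73, [177, 210]), (0.48, [224, 208])]
key_grip [(0.51, [225, 207])]
tray_tab [(0.6, [269, 252])]
tray_center [(0.76, [316, 231]), (0.66, [185, 364])]
tray_corner [(0.92, [274, 246]), (0.75, [201, 400]), (0.16, [168, 287])]
tray_far [(0.87, [347, 207]), (0.65, [165, 326])]
stack [(0.6, [179, 209])]
jar [(0.74, [170, 290])]
marker [(0.67, [201, 412]), (0.57, [254, 286])]
```

```bash
python3 - <<'E'
import cv2
for n in("scene","top"):
    cv2.imwrite(f"pics/{n}0b.png",cv2.resize(cv2.imread(f"pics/{n}0.png"),(800,600),interpolation=cv2.INTER_CUBIC))
E
```

```text
(no output)
```

View pics/scene0b.png

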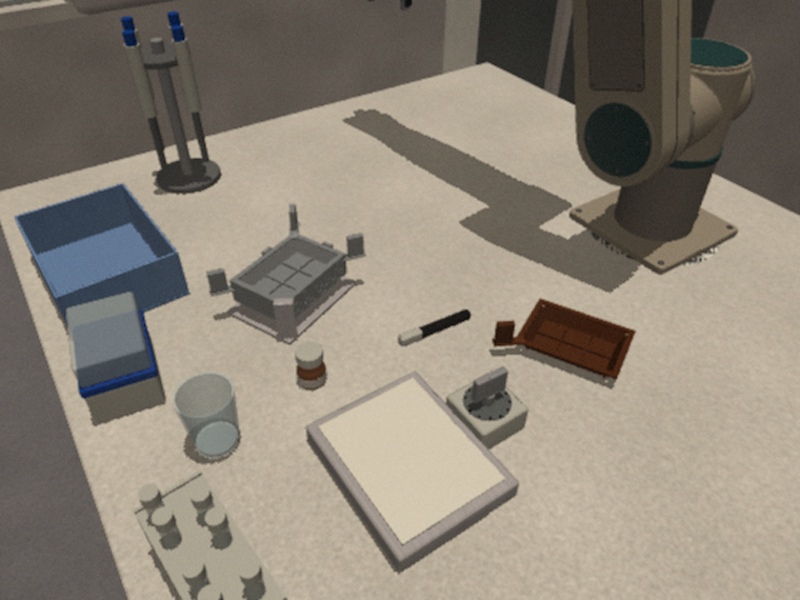

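View pics/top0b.png

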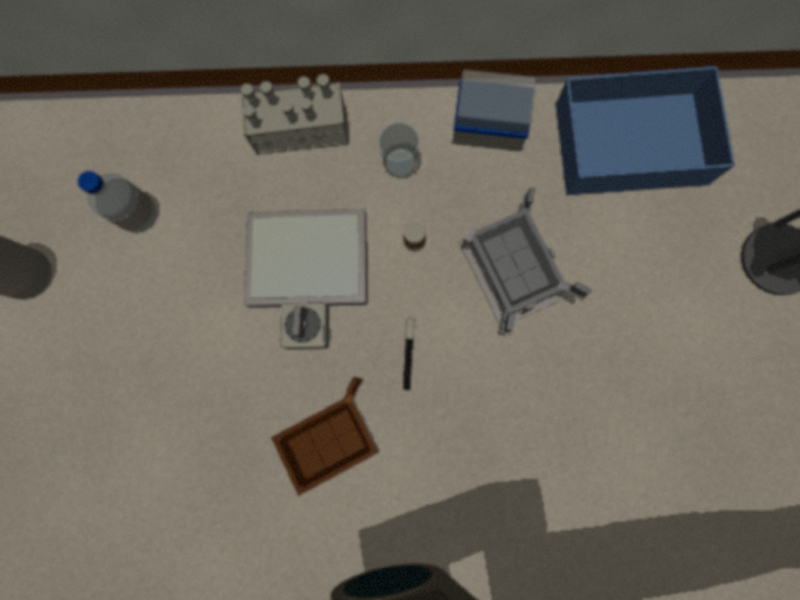

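The grey stack is at about (290,265) in the scene view and (515,265) in the top view, both in 800x600 pixels. The post-like keeper is at (285,315) and (468,243). The tab opposite it is at (293,215) and (578,291). The brown tray at (575,340) in the scene view is the look-alike. I'll check this in enlarged crops.

```bash
python3 - <<'E'
import cv2,numpy as np
s=cv2.imread("pics/scene0.png");t=cv2.imread("pics/top0.png")
a=cv2.resize(s[135:245,140:265],(800,704),interpolation=cv2.INTER_CUBIC)[:600]
cv2.imwrite("pics/c1.png",a)   # 6.4x
b=cv2.resize(t[125:240,315:420],None,fx=5,fy=5,interpolation=cv2.INTER_CUBIC)
cv2.imwrite("pics/c2.png",b)
c=cv2.resize(t[140:250,165:265],None,fx=5,fy=5,interpolation=cv2.INTER_CUBIC)
cv2.imwrite("pics/c3.png",c)
d=cv2.resize(s[240:400,205:375],None,fx=3.5,fy=3.5,interpolation=cv2.INTER_CUBIC)
cv2.imwrite("pics/c4.png",d)
E
```

```text
(no output)
```

View pics/c1.png

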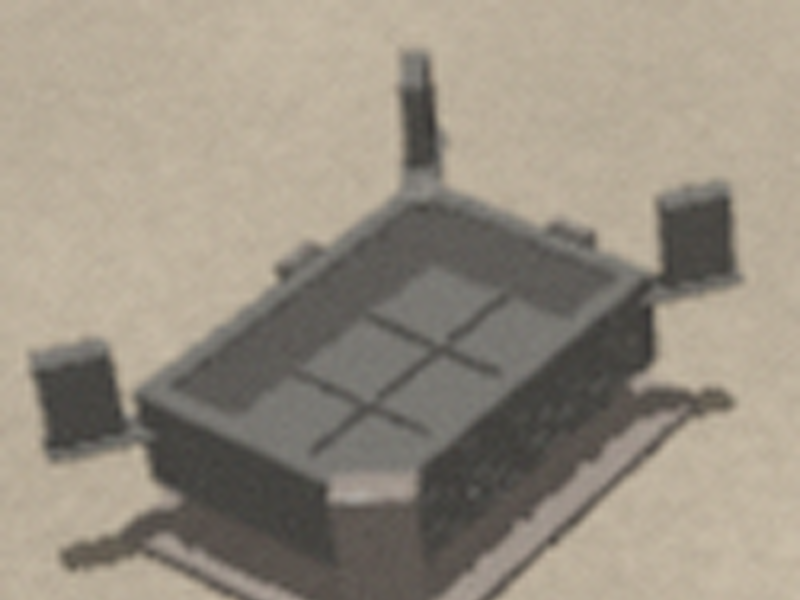

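View pics/c2.png

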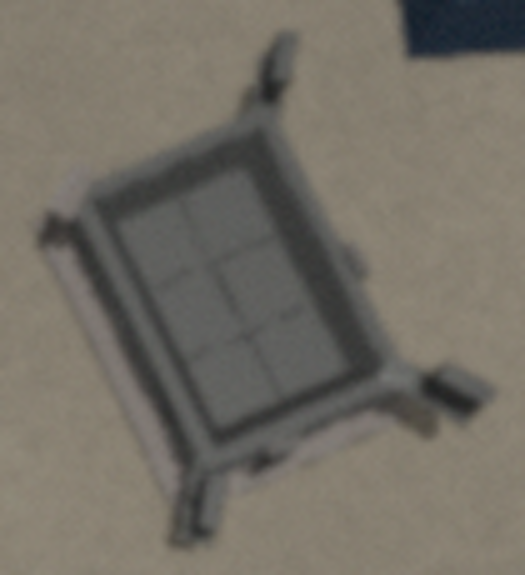

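View pics/c3.png

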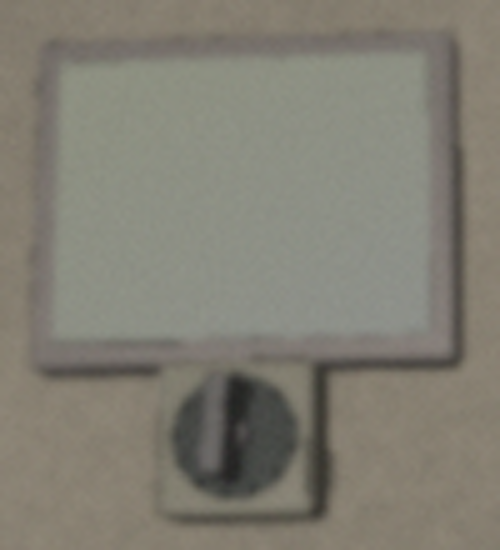

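View pics/c4.png

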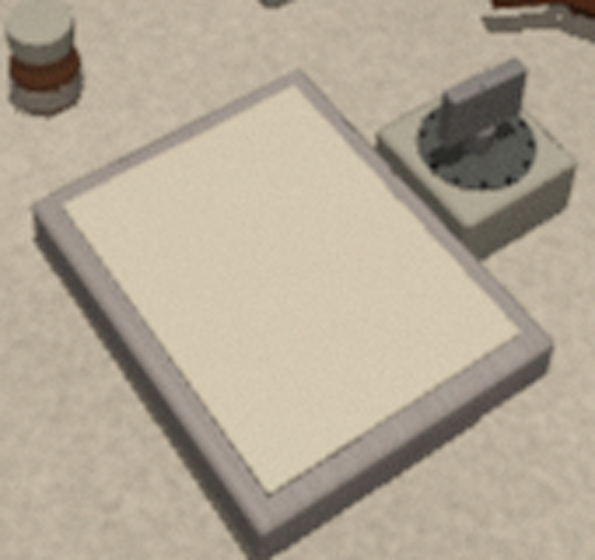

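```bash
cat > h.py <<'E'
import numpy as np
from station import status, eyes, arm, finder
P={n:eyes.camera_params(n) for n in("scene","top")}
def proj(n,X):
    p=P[n];c=np.asarray(X)@p['R'].T+p['t'];f=210/np.tan(np.radians(p['vfov'])/2)
    return np.stack([p['cx']+f*c[...,0]/c[...,2],p['cy']+f*c[...,1]/c[...,2]],-1)
def back(n,u,v,z):
    p=P[n];f=210/np.tan(np.radians(p['vfov'])/2)
    d=p['R'].T@np.array([(u-p['cx'])/f,(v-p['cy'])/f,1]);o=-p['R'].T@p['t']
    return o+d*(z-o[2])/d[2]
def pl(x,y,a,pts):
    pts=np.asarray(pts,float);c,s=np.cos(a),np.sin(a)
    q=pts.copy();q[:,0]=x+c*pts[:,0]-s*pts[:,1];q[:,1]=y+s*pts[:,0]+c*pts[:,1];return q
E
python3 - <<'E'
from h import *
from scipy.optimize import least_squares
def S(l,ox,oy,k): return np.array([(ox+x/k,oy+y/k) for x,y in l])
def fit(obs,x0):
    f=lambda q:np.concatenate([(proj(n,pl(*q,m))-px).ravel() for n,m,px in obs])
    r=least_squares(f,x0,loss='soft_l1');print(r.x,np.round(f(r.x).reshape(-1,2),1).tolist());return r.x
d=102*np.array([70,50])/86.02
# tray: rim z=63, tab top z=97
top=S([(85,190),(270,125),(400,375),(200,455)],315,125,5)
mt=[(70,50,63),(70,-50,63),(-70,-50,63),(-70,50,63)]
sc=S([(425,185),(655,280),(138,398),(414,55)],140,135,6.4)
# scene: which is left? decided by fit
b=back("top",*top.mean(0),63);print(b)
ms=[(-70,-50,63),(-70,50,63),(70,-50,63),(-d[0],-d[1],97)]
q1=fit([("top",mt,top),("scene",ms,sc)],[b[0],b[1],.5])
print('tray top only',fit([("top",mt,top)],q1),'scene only',fit([("scene",ms,sc)],q1))
print('tab',pl(*q1,[(-d[0],-d[1],80)]))
pt=S([(50,40),(455,35),(460,355),(37,363)],165,140,5)
mp=[(80,100,30),(80,-100,30),(-80,-100,30),(-80,100,30)]
ps=S([(300,70),(552,345),(265,530),(35,207)],205,240,3.5)
mps=[(-80,-100,30),(-80,100,30),(80,100,30),(80,-100,30)]
b=back("top",*pt.mean(0),30)
q2=fit([("top",mp,pt),("scene",mps,ps)],[b[0],b[1],0])
print('panel',q2); key=pl(*q2,[(-115,0,70)])[0];print('key',key)
e=[back("scene",*p,87) for p in S([(446,103),(521,66)],205,240,3.5)];print('wing scene',e,np.degrees(np.arctan2(*(e[1]-e[0])[[1,0]])))
e=[back("top",*p,87) for p in S([(217,372),(212,472)],165,140,5)];print('wing top',e)
E
```

```text
[ 611.48820975 -168.604451     63.        ]
[ 6.11634581e+02 -1.66149118e+02  3.88758988e-01] [[-4.0, 0.0], [-0.4, -4.0], [1.1, 1.9], [-0.6, 3.6], [-0.4, -0.9], [-0.5, -0.4], [-1.5, -1.0], [0.4, 2.5]]
[ 6.13969110e+02 -1.67410548e+02  3.88906117e-01] [[-3.5, -1.0], [0.1, -5.0], [1.6, 0.8], [-0.1, 2.6]]
[ 6.10441980e+02 -1.63726044e+02  4.11205898e-01] [[-0.3, -0.5], [0.2, -0.5], [-0.3, -0.0], [0.4, 2.9]]
tray top only [ 6.13969110e+02 -1.67410548e+02  3.88906117e-01] scene only [ 6.10441980e+02 -1.63726044e+02  4.11205898e-01]
tab [[ 557.29711508 -252.47539768   80.        ]]
[6.33876171e+02 1.72623671e+02 9.31589393e-04] [[-2.8, -0.2], [-0.3, -1.3], [-1.2, 1.2], [-2.7, 1.2], [-0.4, -2.5], [1.1, -1.9], [-2.4, 0.5], [-2.5, -2.8]]
panel [6.33876171e+02 1.72623671e+02 9.31589393e-04]
key [518.87622121 172.51653817  70.        ]
wing scene [array([543.05981954, 174.35545882,  87.        ]), array([498.79750049, 175.99855518,  87.        ])] 177.87405448480428
wing top [array([540.93518631, 169.81662015,  87.        ]), array([497.58075927, 171.07692884,  87.        ])]
```

```bash
cat > fitk.py <<'E'
import h
from h import *
from scipy.optimize import least_squares
def S(l,ox,oy,k): return np.array([(ox+x/k,oy+y/k) for x,y in l])
d=102*np.array([70,50])/86.02
top=S([(85,190),(270,125),(400,375),(200,455)],315,125,5)
mt=[(70,50,63),(70,-50,63),(-70,-50,63),(-70,50,63)]
sc=S([(425,185),(655,280),(138,398),(414,55)],140,135,6.4)
ms=[(-70,-50,63),(-70,50,63),(70,-50,63),(-d[0],-d[1],97)]
pt=S([(50,40),(455,35),(460,355),(37,363)],165,140,5)
mp=[(80,100,30),(80,-100,30),(-80,-100,30),(-80,100,30)]
ps=S([(300,70),(552,345),(265,530),(35,207)],205,240,3.5)
mps=[(-80,-100,30),(-80,100,30),(80,100,30),(80,-100,30)]
def dist(n,uv,mode,k):
    p=P[n];f=210/np.tan(np.radians(p['vfov'])/2);c=np.array([p['cx'],p['cy']])
    e=(uv-c)/f;r=np.linalg.norm(e,axis=-1,keepdims=True)
    if mode=='k': s=1+k*r*r
    elif mode=='eq': s=np.arctan(r)/r
    elif mode=='st': s=2*np.tan(np.arctan(r)/2)/r
    else: s=1
    return c+f*e*s
for mode in('no','eq','st','k'):
    def f(q):
        out=[]
        for n,m,px,i in(("top",mt,top,0),("top",mp,pt,3),("scene",ms,sc,0),("scene",mps,ps,3)):
            out.append((dist(n,proj(n,pl(*q[i:i+3],m)),mode,q[6] if n=='top' else q[7])-px).ravel())
        return np.concatenate(out)
    r=least_squares(f,[612,-166,.39,634,172,0,0,0]);print(mode,np.round(r.x,3),'cost',r.cost)
    print(np.round(f(r.x).reshape(-1,4,2),1).tolist())
E
python3 fitk.py
```

```text
no [ 6.11602e+02 -1.67337e+02  3.80000e-01  6.33846e+02  1.73047e+02
  4.00000e-03  0.00000e+00  0.00000e+00] cost 55.56670960638879
[[[-3.3, -0.2], [0.5, -4.0], [1.5, 2.1], [-0.4, 3.6]], [[-3.0, -0.1], [-0.6, -1.4], [-1.3, 1.1], [-2.7, 1.3]], [[-0.3, -1.1], [-0.7, -0.5], [-1.8, -1.6], [0.6, 2.2]], [[-0.4, -2.4], [1.4, -1.9], [-2.0, 0.7], [-2.5, -2.4]]]
eq [ 6.13080e+02 -1.71405e+02  3.75000e-01  6.37421e+02  1.79633e+02
  1.00000e-03  0.00000e+00  0.00000e+00] cost 59.90780278489307
[[[-2.0, -0.5], [-0.1, -2.8], [-0.5, 1.9], [0.2, 2.7]], [[-2.1, 0.5], [-3.0, -1.9], [-4.2, -0.3], [-2.7, -0.3]], [[-0.6, -1.2], [-2.0, -1.0], [-0.3, -2.2], [0.6, 2.6]], [[0.1, 0.4], [-0.9, -2.9], [-1.6, -4.6], [-1.1, -1.0]]]
st [ 6.12711e+02 -1.70386e+02  3.76000e-01  6.36540e+02  1.78014e+02
  2.00000e-03  0.00000e+00  0.00000e+00] cost 51.32539500674208
[[[-2.3, -0.4], [0.0, -3.1], [0.0, 1.9], [0.1, 2.9]], [[-2.4, 0.4], [-2.4, -1.8], [-3.5, 0.1], [-2.8, 0.1]], [[-0.5, -1.2], [-1.7, -0.8], [-0.7, -2.0], [0.6, 2.5]], [[-0.0, -0.3], [-0.3, -2.6], [-1.7, -3.2], [-1.4, -1.3]]]
k [ 6.12308e+02 -1.70964e+02  3.74000e-01  6.35460e+02  1.76274e+02
  3.00000e-03 -3.53000e-01 -1.01000e-01] cost 37.67702375899633
[[[-2.2, -0.2], [-0.5, -2.3], [-1.1, 2.3], [-0.1, 3.1]], [[-0.5, 1.5], [-1.7, -1.2], [-2.7, 0.5], [-1.1, 0.5]], [[-0.8, -1.7], [-1.7, -1.0], [-1.9, -2.4], [0.2, 1.9]], [[-0.1, -1.0], [0.9, -1.5], [-1.7, -0.1], [-2.0, -1.4]]]
```

```bash
python3 - <<'E'
from h import *
import cv2
t=cv2.imread("pics/top0.png").astype(float)
g=cv2.GaussianBlur(t,(0,0),1).sum(2)
cols=[c for c in range(5,560,15)]
rows=[]
for c in cols:
    col=g[35:80,c]; dd=np.diff(col); rows.append(35+int(np.argmax(dd)))
print(list(zip(cols,rows)))
def ov(n,src,out,polys,ox,oy,w,hh,k):
    im=cv2.imread(src)[oy:oy+hh,ox:ox+w];im=cv2.resize(im,None,fx=k,fy=k,interpolation=cv2.INTER_CUBIC)
    for p in polys:
        uv=(proj(n,p)+.5-[ox,oy])*k
        cv2.polylines(im,[uv.round().astype(int)],True,(0,0,255),1)
    cv2.imwrite(out,im)
def box(q,a,b,z): return pl(*q,[(a,b,z),(a,-b,z),(-a,-b,z),(-a,b,z)])
T=(611.6,-167,.385);Q=(633.9,172.8,0)
polys=[box(T,70,50,63),box(T,80,60,0),box(T,80,60,6),box(Q,80,100,30),box(Q,80,100,0)]
ov("top","pics/top0.png","pics/o1.png",polys,160,110,265,150,3)
ov("scene","pics/scene0.png","pics/o2.png",polys,135,135,240,265,2.25)
E
```

```text
[(5, 69), (20, 69), (35, 69), (50, 68), (65, 68), (80, 67), (95, 67), (110, 66), (125, 66), (140, 65), (155, 65), (170, 58), (185, 56), (200, 58), (215, 53), (230, 68), (245, 62), (260, 62), (275, 61), (290, 55), (305, 60), (320, 54), (335, 49), (350, 50), (365, 52), (380, 58), (395, 52), (410, 70), (425, 50), (440, 68), (455, 67), (470, 66), (485, 46), (500, 45), (515, 48), (530, 53), (545, 53)]
```

View pics/o1.png

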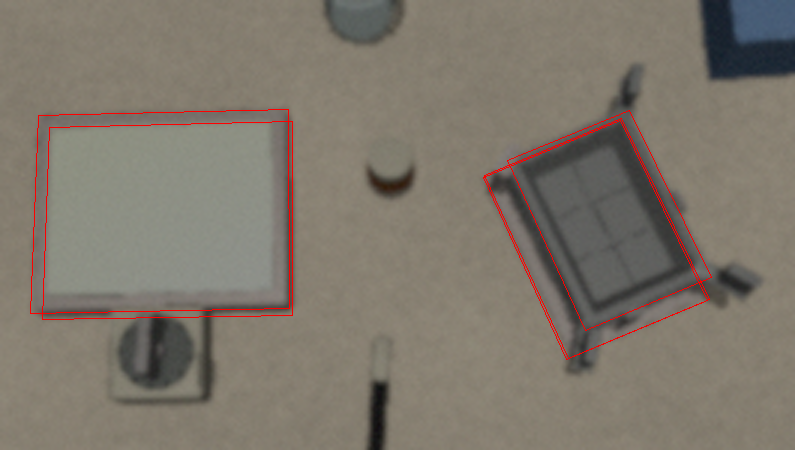

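View pics/o2.png

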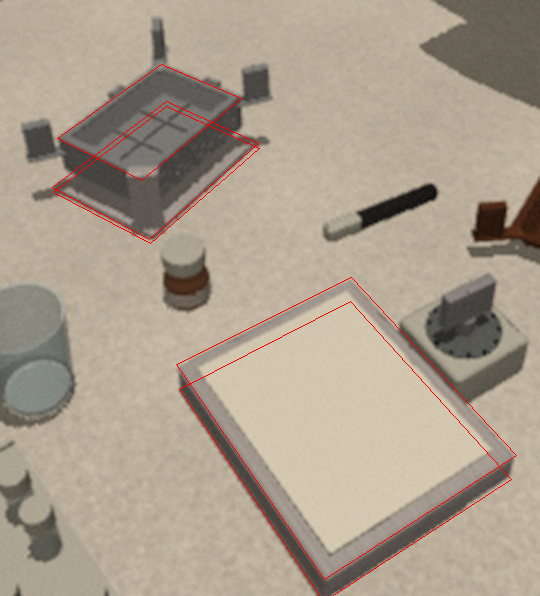

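```bash
python3 - <<'E'
from h import *
import cv2
t=cv2.imread("pics/top0.png").astype(float)
g=cv2.GaussianBlur(t,(0,0),1.2).sum(2)
# brown band upper edge: grey-green floor -> brown. use red-blue
rb=cv2.GaussianBlur(t[:,:,2]-t[:,:,0],(0,0),1.2)
C=[];R=[]
for c in range(5,560,5):
    col=rb[35:80,c];i=int(np.argmax(col)); 
    # centroid of brown band
    w=np.clip(col-0.5*col.max(),0,None);w[np.abs(np.arange(45)-i)>6]=0
    C.append(c);R.append(35+(w*np.arange(45)).sum()/w.sum())
C=np.array(C);R=np.array(R);p=np.polyfit(C,R,1);m=np.abs(R-np.polyval(p,C))<4
for o in(1,2):
    p=np.polyfit(C[m],R[m],o);e=R[m]-np.polyval(p,C[m]);print(o,p,e.std())
print(np.round(R[::8],1))
E
```

```text
1 [-3.38924294e-02  5.91717153e+01] 0.877688425136858
2 [ 5.51338621e-06 -3.69799256e-02  5.94624546e+01] 0.8685164090825622
[59.  58.  56.1 55.3 54.3 52.1 51.5 49.9 45.6 47.1 46.2 43.6 41.4 42. ]
```

```bash
cat >> h.py <<'E'
import cv2
def ov(n,src,out,polys,ox,oy,w,hh,k):
    im=cv2.imread(src)[oy:oy+hh,ox:ox+w];im=cv2.resize(im,None,fx=k,fy=k,interpolation=cv2.INTER_CUBIC)
    im=np.clip(im.astype(float)*1.4,0,255).astype(np.uint8)
    for j,p in enumerate(polys):
        uv=(proj(n,p)+.5-[ox,oy])*k
        cv2.polylines(im,[uv.round().astype(int)],True,[(0,0,255),(0,255,0),(255,0,0),(0,255,255)][j%4],1)
    cv2.imwrite(out,im)
def box(q,a,b,z): return pl(*q,[(a,b,z),(a,-b,z),(-a,-b,z),(-a,b,z)])
def tabbox(q,z,sx=-1,sy=-1):
    u=np.array([sx*70,sy*50])/86.02;v=np.array([-u[1],u[0]])
    return pl(*q,[tuple(u*(102+a*12)+v*b*4.5)+(z,) for a,b in((1,1),(1,-1),(-1,-1),(-1,1))])
E
python3 - <<'E'
from h import *
T=(611.6,-167,.385)
p=[box(T,70,50,63),tabbox(T,97),box(T,80,60,6),tabbox(T,90,-1,1),tabbox(T,83,1,-1)]
ov("top","pics/top0.png","pics/o3.png",p,315,125,105,115,5.2)
ov("scene","pics/scene0.png","pics/o4.png",p,135,135,130,110,5.4)
E
```

```text
(no output)
```

View pics/o3.png

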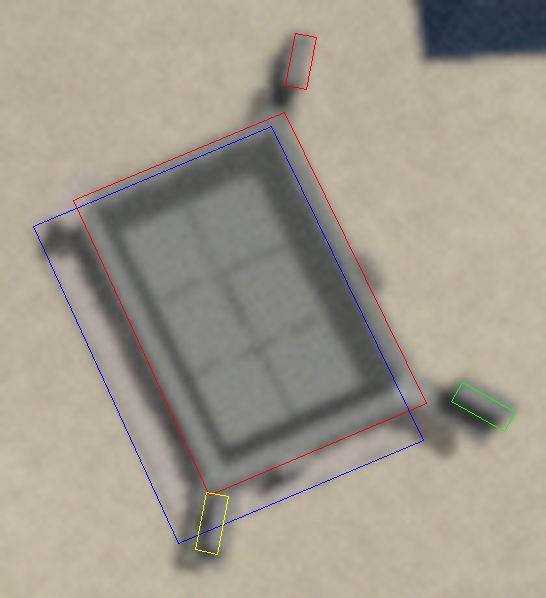

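View pics/o4.png

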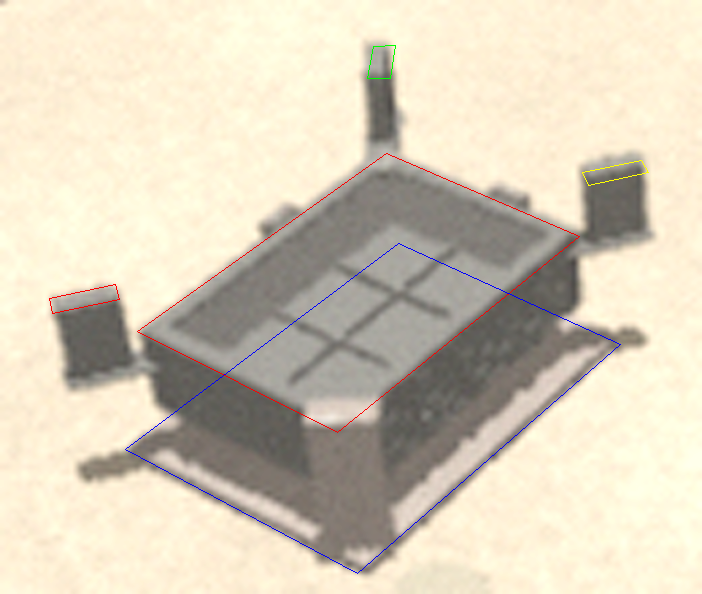

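```bash
python3 - <<'E'
from h import *
from scipy.optimize import least_squares
S=lambda l,ox,oy,k:np.array([(ox+x/k-.5,oy+y/k-.5) for x,y in l])
d=102*np.array([70,50])/86.02
t=S([(486,399),(297,57),(212,518),(278,117),(415,393),(206,490)],315,125,5.2)
mt=[(-d[0],-d[1],97),(d[0],-d[1],83),(-d[0],d[1],90),(70,-50,63),(-70,-50,63),(-70,50,63)]
s=S([(377,60),(613,167),(85,297),(387,150),(581,240),(140,332)],135,135,5.4)
ms=[(-d[0],-d[1],97),(-d[0],d[1],90),(d[0],-d[1],83),(-70,-50,63),(-70,50,63),(70,-50,63)]
for o in([("top",mt,t)],[("scene",ms,s)],[("top",mt,t),("scene",ms,s)]):
    f=lambda q:np.concatenate([(proj(n,pl(*q,m))-px).ravel() for n,m,px in o])
    r=least_squares(f,(611,-167,.385),loss='soft_l1');print(r.x,np.round(f(r.x).reshape(-1,2),1).tolist())
    print('tab',pl(*r.x,[(-d[0],-d[1],80)]))
E
```

```text
[ 6.13478833e+02 -1.65740584e+02  3.95495308e-01] [[-1.0, 0.2], [-0.5, -0.2], [-0.2, 0.1], [0.2, -1.9], [1.7, 0.7], [0.3, 0.1]]
tab [[ 559.72411603 -252.43093666   80.        ]]
[ 6.10820210e+02 -1.67656189e+02  3.94599273e-01] [[0.5, 0.1], [0.3, 0.4], [0.1, 0.3], [-0.4, 0.3], [-0.4, -1.2], [-0.2, -0.2]]
tab [[ 556.98783765 -254.29834113   80.        ]]
[ 6.12250211e+02 -1.66066362e+02  3.94080281e-01] [[-0.8, 0.8], [-0.2, 0.4], [-0.1, 0.7], [0.4, -1.3], [1.8, 1.3], [0.4, 0.7], [0.3, 0.6], [0.1, 1.0], [-0.3, 0.9], [-0.6, 0.9], [-0.6, -0.6], [-0.6, 0.4]]
tab [[ 558.37287911 -252.6805637    80.        ]]
```

The panel fit is good, with its centre at about (634,173), yaw 0 and the key at about (519.5,172.8), wing along x. The tray centre is at about (612,-166.5), yaw 0.394. The meant tab is the one opposite the keeper post, in the scene at crop (418,110), and it lies at world (558.4,-253). The two lower tabs at the side corners are not it. Now moving to the key.

```bash
cat > go.py <<'E'
import sys,numpy as np
from station import status
a=[float(v) for v in sys.argv[1:]]
o=status.get_obs();R=o['eef_rot'];p=o['eef_pos']
yaw=np.arctan2(R[1,0],R[0,0])
d=R.T@(np.array(a[:3])-p)/1000
dy=(a[3]-yaw) if len(a)>3 else 0
print('t',round(o['time_s'],2),'pos',p.round(1),'yaw',round(yaw,3),'j6',round(o['joints'][5],2),'F',o['contact_force'].round(1),'Mz',o['moment'].round(2),'open',round(o['opening'],1))
n=np.linalg.norm(d); print('offset',d.round(4),'len',n.round(3),'roll',round(-((dy+np.pi)%(2*np.pi)-np.pi),3), -round(dy,3),'rows',int(np.ceil(n/.0417)))
E
python3 go.py 519.5 172.8 200 1.536
```

```text
t 1.0 pos [ 156.9 -605.   256.3] yaw -1.317 j6 1.47 F [ 0.9 -1.5  0.4] Mz [ 0.02 -0.01 -0.05] open 85.5
offset [-0.6618 -0.5463  0.0563] len 0.86 roll -2.853 -2.853 rows 21
```

```bash
python3 -m inch '[{"grip":0.085,"offset":[-0.031,-0.025,0],"roll":-0.12},{"grip":0.085,"offset":[-0.062,-0.051,0],"roll":-0.24},{"grip":0.085,"offset":[-0.093,-0.076,0],"roll":-0.36},{"grip":0.085,"offset":[-0.123,-0.102,0],"roll":-0.48},{"grip":0.085,"offset":[-0.154,-0.127,0],"roll":-0.6}]' 40; python3 go.py 519.5 172.8 200 1.536
```

```text
time_s: 1.42
eef_pos: [241.6, -422.5, 256.3]
eef_rot: [[0.757, -0.653, 0.0], [-0.653, -0.757, -0.0], [0.0, -0.0, -1.0]]
contact_force: [0.9, -0.1, 1.0]
opening: 84.7
t 1.42 pos [ 241.6 -422.5  256.3] yaw -0.712 j6 1.1 F [ 0.9 -0.1  1. ] Mz [-0.01 -0.08 -0.01] open 84.7
offset [-0.1785 -0.6323  0.0562] len 0.659 roll -2.248 -2.248 rows 16
```

```bash
python3 -m inch '[{"grip":0.085,"offset":[-0.011,-0.039,0],"roll":-0.12},{"grip":0.085,"offset":[-0.022,-0.078,0],"roll":-0.24},{"grip":0.085,"offset":[-0.033,-0.117,0],"roll":-0.36},{"grip":0.085,"offset":[-0.044,-0.156,0],"roll":-0.48},{"grip":0.085,"offset":[-0.055,-0.195,0],"roll":-0.6}]'; python3 go.py 519.5 172.8 200 1.536
```

```text
time_s: 1.83
eef_pos: [328.2, -239.2, 256.6]
eef_rot: [[0.994, -0.112, 0.001], [-0.112, -0.994, -0.001], [0.001, 0.001, -1.0]]
contact_force: [0.5, -0.4, 0.4]
opening: 85.2
t 1.83 pos [ 328.2 -239.2  256.6] yaw -0.112 j6 0.89 F [ 0.5 -0.4  0.4] Mz [-0.02 -0.06  0.03] open 85.2
offset [ 0.1441 -0.4308  0.0565] len 0.458 roll -1.648 -1.648 rows 11
```

```bash
python3 -m inch '[{"grip":0.085,"offset":[0.012,-0.036,0],"roll":-0.12},{"grip":0.085,"offset":[0.024,-0.072,0],"roll":-0.24},{"grip":0.085,"offset":[0.036,-0.108,0],"roll":-0.36},{"grip":0.085,"offset":[0.048,-0.144,0],"roll":-0.48},{"grip":0.085,"offset":[0.06,-0.18,0],"roll":-0.6}]'; python3 go.py 519.5 172.8 200 1.536
```

```text
time_s: 2.25
eef_pos: [408.9, -67.3, 256.7]
eef_rot: [[0.883, 0.47, 0.001], [0.47, -0.883, -0.0], [0.001, 0.001, -1.0]]
contact_force: [0.6, -0.5, 0.4]
opening: 84.8
t 2.25 pos [408.9 -67.3 256.7] yaw 0.489 j6 0.76 F [ 0.6 -0.5  0.4] Mz [-0.04 -0.02  0.01] open 84.8
offset [ 0.2103 -0.1601  0.0568] len 0.27 roll -1.047 -1.047 rows 7
```

```bash
python3 -m inch '[{"grip":0.085,"offset":[0.03,-0.023,0.008],"roll":-0.12},{"grip":0.085,"offset":[0.06,-0.046,0.016],"roll":-0.24},{"grip":0.085,"offset":[0.09,-0.069,0.024],"roll":-0.36},{"grip":0.085,"offset":[0.12,-0.092,0.032],"roll":-0.48},{"grip":0.085,"offset":[0.15,-0.115,0.04],"roll":-0.6}]'; python3 go.py 519.5 172.8 200 1.536
```

```text
time_s: 2.67
eef_pos: [488.4, 104.4, 216.2]
eef_rot: [[0.463, 0.886, 0.001], [0.886, -0.463, -0.0], [0.0, 0.001, -1.0]]
contact_force: [0.9, -1.4, 0.5]
opening: 85.0
t 2.67 pos [488.4 104.4 216.2] yaw 1.089 j6 0.56 F [ 0.9 -1.4  0.5] Mz [-0.03 -0.01  0.04] open 85.0
offset [ 0.075  -0.0041  0.0162] len 0.077 roll -0.447 -0.447 rows 2
```

```bash
python3 -m inch '[{"grip":0.06,"offset":[0.03,-0.002,0.01],"roll":-0.12},{"grip":0.06,"offset":[0.06,-0.003,0.016],"roll":-0.24},{"grip":0.06,"offset":[0.075,-0.004,0.016],"roll":-0.36},{"grip":0.06,"offset":[0.075,-0.004,0.016],"roll":-0.447},{"grip":0.06,"offset":[0.075,-0.004,0.016],"roll":-0.447}]'; python3 go.py 519.5 172.8 75 1.536
python3 - <<'E'
from h import *
for n in("scene","top"): cv2.imwrite(f"pics/{n}1.png",eyes.capture(n))
o=status.get_obs();p=o['eef_pos'];R=o['eef_rot']
W=pl(519.5,172.8,-.035,[(22,5,87),(22,-5,87),(-22,-5,87),(-22,5,87)])
tip=p+R[:,2]*25
for n,(ox,oy) in(("scene",(245,110)),("top",(145,130))):
    print(n,proj(n,tip),proj(n,p))
    f=np.array([tip+R[:,0]*s+R[:,1]*q for s,q in((30,11),(30,-11),(-30,-11),(-30,11))])
    ov(n,f"pics/{n}1.png",f"pics/k_{n}.png",[W,f],ox,oy,160,190,3.1)
E
```

```text
time_s: 3.08
eef_pos: [519.8, 171.6, 200.0]
eef_rot: [[0.037, 0.999, -0.0], [0.999, -0.037, -0.0], [-0.0, -0.0, -1.0]]
contact_force: [-0.0, -0.0, -0.6]
opening: 60.2
t 3.08 pos [519.8 171.6 200. ] yaw 1.533 j6 0.24 F [-0.  -0.  -0.6] Mz [-0.03  0.03 -0.01] open 60.2
offset [ 0.0012 -0.0003  0.125 ] len 0.125 roll -0.003 -0.003 rows 3
scene [347.75658054 222.61768113] [349.51226624 210.24266511]
top [198.05479278 217.86465612] [194.84096313 215.75274423]
```

View pics/k_scene.png

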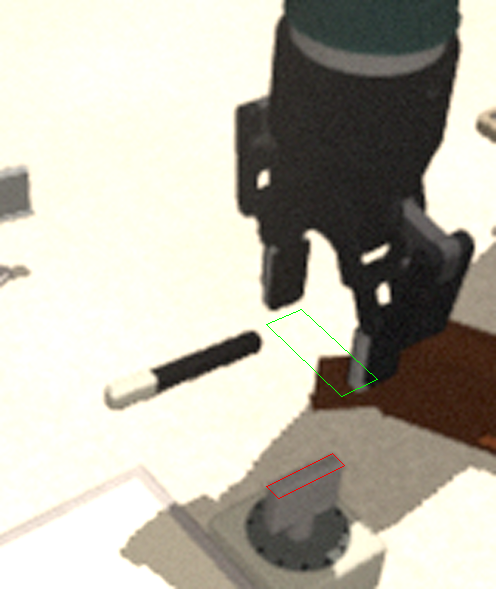

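View pics/k_top.png

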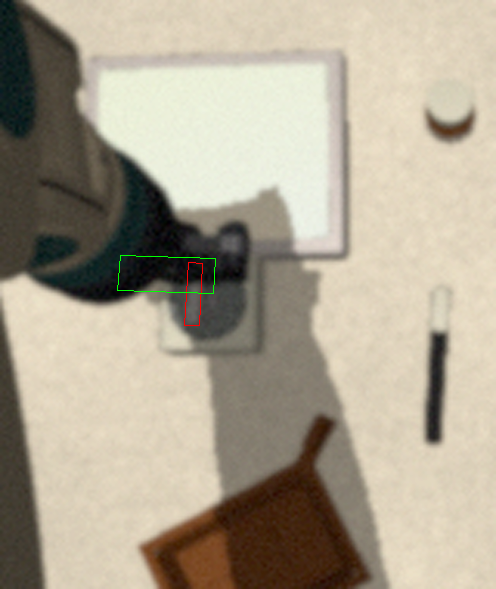

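```bash
python3 -m inch '[{"grip":0.04,"offset":[0.001,0,0.035],"roll":0},{"grip":0.04,"offset":[0.001,0,0.07],"roll":0},{"grip":0.04,"offset":[0.001,0,0.1],"roll":0},{"grip":0.04,"offset":[0.001,0,0.125],"roll":0},{"grip":0.04,"offset":[0.001,0,0.125],"roll":0}]' 30; python3 go.py 519.5 172.8 75 1.536
python3 -m inch '[{"grip":0.02,"offset":[0,0,0],"roll":0},{"grip":0.014,"offset":[0,0,0],"roll":0},{"grip":0.005,"offset":[0,0,0],"roll":0},{"grip":0.005,"offset":[0,0,0],"roll":0},{"grip":0.005,"offset":[0,0,0],"roll":0}]' 30; python3 go.py 519.5 172.8 75 1.536
```

```text
time_s: 3.6
eef_pos: [514.6, 169.7, 70.4]
eef_rot: [[0.044, 0.999, -0.01], [0.999, -0.044, -0.002], [-0.003, -0.01, -1.0]]
contact_force: [-1.6, -0.5, 0.1]
opening: 40.1
t 3.6 pos [514.6 169.7  70.4] yaw 1.527 j6 0.24 F [-1.6 -0.5  0.1] Mz [-0.01  0.1   0.07] open 40.1
offset [ 0.0033  0.0047 -0.0047] len 0.007 roll -0.009 -0.009 rows 1
time_s: 4.02
eef_pos: [520.4, 172.7, 76.9]
eef_rot: [[0.04, 0.999, 0.002], [0.999, -0.04, 0.003], [0.003, 0.002, -1.0]]
contact_force: [-2.0, 4.2, -1.2]
opening: 12.8
t 4.02 pos [520.4 172.7  76.9] yaw 1.53 j6 0.24 F [-2.   4.2 -1.2] Mz [ 1.01  0.29 -0.01] open 12.8
offset [ 0.     -0.0009  0.0019] len 0.002 roll -0.006 -0.006 rows 1
```

```bash
python3 -m inch '[{"grip":0.005,"offset":[0,0,0],"roll":0},{"grip":0.005,"offset":[0,0,0],"roll":0},{"grip":0.005,"offset":[0,0,0],"roll":0}]' 30; python3 go.py 519.5 172.8 75 1.536
```

```text
time_s: 4.27
eef_pos: [520.4, 172.7, 76.9]
eef_rot: [[0.04, 0.999, 0.002], [0.999, -0.04, 0.003], [0.003, 0.002, -1.0]]
contact_force: [-1.6, 5.1, -0.2]
opening: 12.7
t 4.27 pos [520.4 172.7  76.9] yaw 1.531 j6 0.24 F [-1.6  5.1 -0.2] Mz [1.11 0.29 0.04] open 12.7
offset [ 0.0001 -0.0009  0.0019] len 0.002 roll -0.005 -0.005 rows 1
```

```bash
python3 -m inch '[{"grip":0.005,"offset":[0.001,0,0],"roll":0.1},{"grip":0.005,"offset":[0.001,0,0],"roll":0.2},{"grip":0.005,"offset":[0.001,0,0],"roll":0.3},{"grip":0.005,"offset":[0.001,0,0],"roll":0.4},{"grip":0.005,"offset":[0.001,0,0],"roll":0.5}]' 40; python3 go.py 519.5 172.8 75 1.536
```

```text
time_s: 4.68
eef_pos: [520.4, 172.7, 76.9]
eef_rot: [[0.519, 0.855, 0.002], [0.855, -0.519, 0.0], [0.001, 0.002, -1.0]]
contact_force: [-0.8, 2.4, -0.1]
opening: 12.0
t 4.68 pos [520.4 172.7  76.9] yaw 1.025 j6 0.75 F [-0.8  2.4 -0.1] Mz [0.39 0.36 0.08] open 12.0
offset [-0.0004 -0.0008  0.0019] len 0.002 roll -0.511 -0.511 rows 1
```

```bash
python3 -m inch '[{"grip":0.005,"offset":[0,0,0],"roll":0.1},{"grip":0.005,"offset":[0,0,0],"roll":0.2},{"grip":0.005,"offset":[0,0,0],"roll":0.3},{"grip":0.005,"offset":[0,0,0],"roll":0.4},{"grip":0.005,"offset":[0,0,0],"roll":0.4}]' 40; python3 go.py 519.5 172.8 75 1.536
python3 - <<'E'
from h import *
cv2.imwrite("pics/scene2.png",eyes.capture("scene"))
ov("scene","pics/scene2.png","pics/k2.png",[],265,190,130,100,5.5)
E
```

```text
time_s: 5.1
eef_pos: [520.3, 172.6, 76.9]
eef_rot: [[0.809, 0.588, 0.002], [0.588, -0.809, 0.0], [0.002, 0.001, -1.0]]
contact_force: [-1.6, 2.1, 3.0]
opening: 12.2
t 5.1 pos [520.3 172.6  76.9] yaw 0.628 j6 1.15 F [-1.6  2.1  3. ] Mz [ 0.39  0.53 -0.02] open 12.2
offset [-0.0006 -0.0006  0.0019] len 0.002 roll -0.908 -0.908 rows 1
```

View pics/k2.png

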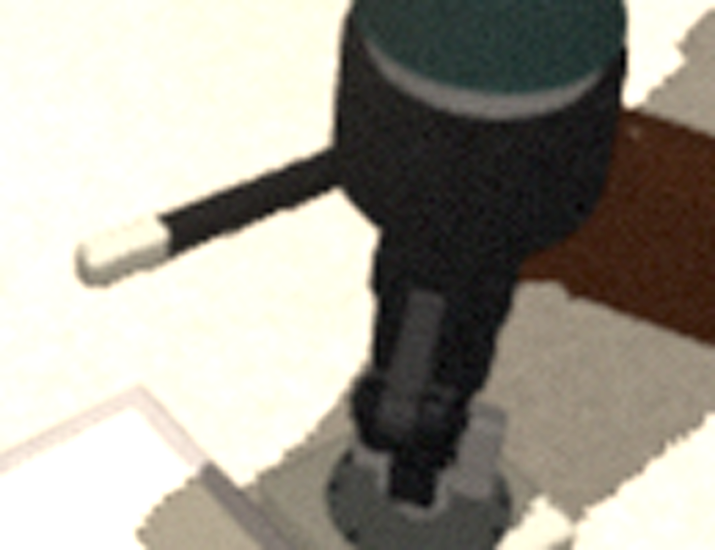

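```bash
python3 -m inch '[{"grip":0.06,"offset":[0,0,0],"roll":0},{"grip":0.06,"offset":[0,0,0],"roll":0},{"grip":0.06,"offset":[0,0,0],"roll":0},{"grip":0.06,"offset":[0,0,0],"roll":-0.1},{"grip":0.06,"offset":[0,0,0],"roll":-0.2}]' 40; python3 go.py 519.5 172.8 75 1.536
python3 -m inch '[{"grip":0.06,"offset":[0,0,0],"roll":-0.12},{"grip":0.06,"offset":[0,0,0],"roll":-0.24},{"grip":0.06,"offset":[0,0,0],"roll":-0.36},{"grip":0.06,"offset":[0,0,0],"roll":-0.48},{"grip":0.06,"offset":[0,0,0],"roll":-0.6}]' 40; python3 go.py 519.5 172.8 75 1.536
python3 - <<'E'
from h import *
for n in("scene","top"): cv2.imwrite(f"pics/{n}3.png",eyes.capture(n))
ov("scene","pics/scene3.png","pics/k3.png",[],265,190,130,100,5.5)
E
```

```text
time_s: 5.57
eef_pos: [520.0, 172.2, 75.4]
eef_rot: [[0.671, 0.741, 0.001], [0.741, -0.671, -0.001], [-0.0, 0.001, -1.0]]
contact_force: [0.9, -0.2, -0.9]
opening: 60.1
t 5.57 pos [520.  172.2  75.4] yaw 0.835 j6 0.94 F [ 0.9 -0.2 -0.9] Mz [ 0.02 -0.01  0.01] open 60.1
offset [ 0.0001 -0.0008  0.0004] len 0.001 roll -0.701 -0.701 rows 1
time_s: 5.98
eef_pos: [520.0, 172.1, 75.3]
eef_rot: [[0.134, 0.991, 0.001], [0.991, -0.134, -0.001], [-0.001, 0.001, -1.0]]
contact_force: [-0.1, 0.5, 0.7]
opening: 59.9
t 5.98 pos [520.  172.1  75.3] yaw 1.436 j6 0.34 F [-0.1  0.5  0.7] Mz [-0.06 -0.02  0.  ] open 59.9
offset [ 0.0006 -0.0006  0.0003] len 0.001 roll -0.1 -0.1 rows 1
```

View pics/k3.png

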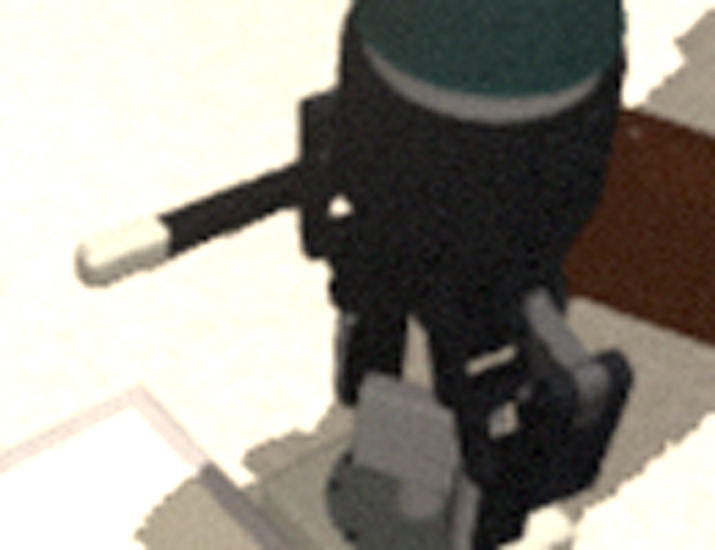

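```bash
python3 -m inch '[{"grip":0.06,"offset":[0.0005,-0.0006,0],"roll":0.12},{"grip":0.06,"offset":[0.0005,-0.0006,0],"roll":0.24},{"grip":0.06,"offset":[0.0005,-0.0006,0],"roll":0.36},{"grip":0.06,"offset":[0.0005,-0.0006,0],"roll":0.48},{"grip":0.06,"offset":[0.0005,-0.0006,0],"roll":0.6}]' 40
python3 -m inch '[{"grip":0.03,"offset":[0,0,0],"roll":0.12},{"grip":0.02,"offset":[0,0,0],"roll":0.208},{"grip":0.005,"offset":[0,0,0],"roll":0.208},{"grip":0.005,"offset":[0,0,0],"roll":0.208},{"grip":0.005,"offset":[0,0,0],"roll":0.208}]' 40; python3 go.py 519.5 172.8 75 .628
```

```text
time_s: 6.5
eef_pos: [519.3, 172.9, 75.3]
eef_rot: [[0.682, 0.732, 0.0], [0.732, -0.682, -0.001], [-0.0, 0.001, -1.0]]
contact_force: [0.6, -0.7, -0.7]
opening: 59.7
time_s: 6.92
eef_pos: [519.8, 173.3, 75.6]
eef_rot: [[0.812, 0.583, 0.001], [0.583, -0.812, 0.001], [0.001, 0.0, -1.0]]
contact_force: [0.3, 0.9, -0.6]
opening: 12.8
t 6.92 pos [519.8 173.3  75.6] yaw 0.623 j6 1.15 F [ 0.3  0.9 -0.6] Mz [ 0.27 -0.26  0.02] open 12.8
offset [-0.0005  0.0002  0.0006] len 0.001 roll -0.005 -0.005 rows 1
```

```bash
python3 -m inch '[{"grip":0.005,"offset":[0,0,0],"roll":0},{"grip":0.005,"offset":[0,0,0],"roll":0.1},{"grip":0.005,"offset":[0,0,0],"roll":0.2},{"grip":0.005,"offset":[0,0,0],"roll":0.3},{"grip":0.005,"offset":[0,0,0],"roll":0.4}]' 40; python3 go.py 519.5 172.8 75 .628
```

```text
time_s: 7.33
eef_pos: [519.9, 173.3, 75.6]
eef_rot: [[0.976, 0.216, 0.002], [0.216, -0.976, 0.001], [0.002, -0.0, -1.0]]
contact_force: [1.8, 0.8, -1.2]
opening: 12.6
t 7.33 pos [519.9 173.3  75.6] yaw 0.218 j6 1.56 F [ 1.8  0.8 -1.2] Mz [ 0.17 -0.38  0.1 ] open 12.6
offset [-0.0005  0.0004  0.0006] len 0.001 roll -0.41 -0.41 rows 1
```

```bash
python3 -m inch '[{"grip":0.005,"offset":[0,0,0],"roll":0.1},{"grip":0.005,"offset":[0,0,0],"roll":0.2},{"grip":0.005,"offset":[0,0,0],"roll":0.3},{"grip":0.005,"offset":[0,0,0],"roll":0.4},{"grip":0.005,"offset":[0,0,0],"roll":0.4}]' 40; python3 go.py 519.5 172.8 75 .628
python3 -m inch '[{"grip":0.04,"offset":[0,0,0],"roll":0},{"grip":0.04,"offset":[0,0,0],"roll":0},{"grip":0.04,"offset":[0,0,0],"roll":0}]'
python3 - <<'E'
from h import *
for n in("scene","top"): cv2.imwrite(f"pics/{n}4.png",eyes.capture(n))
ov("scene","pics/scene4.png","pics/k4.png",[],265,190,130,100,5.5)
E
```

```text
time_s: 7.75
eef_pos: [520.0, 173.4, 75.6]
eef_rot: [[0.984, -0.178, 0.002], [-0.178, -0.984, 0.001], [0.002, -0.001, -1.0]]
contact_force: [1.7, 1.9, -1.3]
opening: 12.8
t 7.75 pos [520.  173.4  75.6] yaw -0.179 j6 1.95 F [ 1.7  1.9 -1.3] Mz [ 0.27 -0.56  0.01] open 12.8
offset [-0.0004  0.0007  0.0006] len 0.001 roll -0.807 -0.807 rows 1
time_s: 8.0
eef_pos: [518.3, 172.8, 75.0]
eef_rot: [[0.984, -0.176, -0.002], [-0.176, -0.984, -0.001], [-0.001, 0.001, -1.0]]
contact_force: [-0.1, 0.0, -0.5]
opening: 39.8
```

View pics/k4.png

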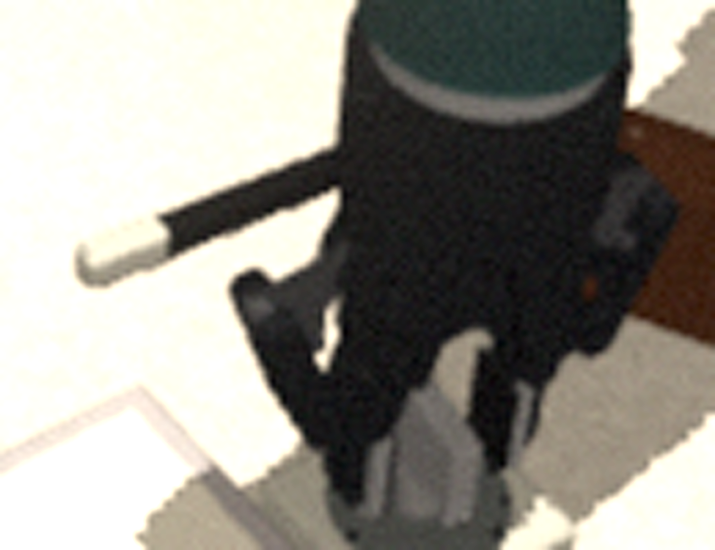

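```bash
python3 -m inch '[{"grip":0.02,"offset":[0.001,0,0],"roll":0},{"grip":0.005,"offset":[0.001,0,0],"roll":0},{"grip":0.005,"offset":[0.001,0,0],"roll":0},{"grip":0.005,"offset":[0.001,0,0],"roll":0},{"grip":0.005,"offset":[0.001,0,0],"roll":0.1}]' 40;python3 -m inch '[{"grip":0.005,"offset":[0,0,0],"roll":0.1},{"grip":0.005,"offset":[0,0,0],"roll":0.2},{"grip":0.005,"offset":[0,0,0],"roll":0.3},{"grip":0.005,"offset":[0,0,0],"roll":0.4},{"grip":0.005,"offset":[0,0,0],"roll":0.5}]' 40; python3 go.py 519.5 172.8 75 .628
```

```text
time_s: 8.52
eef_pos: [520.1, 172.9, 75.5]
eef_rot: [[0.961, -0.275, 0.0], [-0.275, -0.961, -0.0], [0.0, 0.0, -1.0]]
contact_force: [-0.1, -0.3, 1.7]
opening: 12.8
time_s: 8.93
eef_pos: [520.0, 172.9, 75.5]
eef_rot: [[0.709, -0.705, -0.0], [-0.705, -0.709, -0.0], [0.0, 0.0, -1.0]]
contact_force: [-0.5, -1.1, 1.6]
opening: 12.3
t 8.93 pos [520.  172.9  75.5] yaw -0.782 j6 2.56 F [-0.5 -1.1  1.6] Mz [-0.07  0.18  0.19] open 12.3
offset [-0.0003  0.0004  0.0005] len 0.001 roll -1.41 -1.41 rows 1
```

```bash
python3 -m inch '[{"grip":0.005,"offset":[0,0,0],"roll":0.04},{"grip":0.005,"offset":[0,0,0],"roll":0.08},{"grip":0.005,"offset":[0,0,0],"roll":0.1},{"grip":0.005,"offset":[0,0,0],"roll":0.1}]' 40; python3 go.py 519.5 172.8 75 .628
```

```text
time_s: 9.27
eef_pos: [520.0, 172.9, 75.5]
eef_rot: [[0.639, -0.769, -0.0], [-0.769, -0.639, -0.0], [0.0, 0.0, -1.0]]
contact_force: [-0.5, -0.1, 2.4]
opening: 12.9
t 9.27 pos [520.  172.9  75.5] yaw -0.878 j6 2.65 F [-0.5 -0.1  2.4] Mz [-0.08  0.2   0.05] open 12.9
offset [-0.0003  0.0005  0.0005] len 0.001 roll -1.506 -1.506 rows 1
```

```bash
python3 -m inch '[{"grip":0.005,"offset":[0,0,0],"roll":0.04},{"grip":0.005,"offset":[0,0,0],"roll":0.08},{"grip":0.005,"offset":[0,0,0],"roll":0.1},{"grip":0.005,"offset":[0,0,0],"roll":0.1}]' 40; python3 go.py 519.5 172.8 75 .628
```

```text
time_s: 9.6
eef_pos: [520.0, 172.9, 75.4]
eef_rot: [[0.559, -0.829, -0.0], [-0.829, -0.559, -0.0], [-0.0, 0.0, -1.0]]
contact_force: [-0.9, 0.1, 3.4]
opening: 12.5
t 9.6 pos [520.  172.9  75.4] yaw -0.978 j6 2.75 F [-0.9  0.1  3.4] Mz [-0.08  0.24  0.04] open 12.5
offset [-0.0002  0.0005  0.0004] len 0.001 roll -1.606 -1.606 rows 1
```

```bash
python3 -m inch '[{"grip":0.005,"offset":[0,0,0],"roll":0.04},{"grip":0.005,"offset":[0,0,0],"roll":0.08},{"grip":0.005,"offset":[0,0,0],"roll":0.1},{"grip":0.005,"offset":[0,0,0],"roll":0.1}]' 40; python3 go.py 519.5 172.8 75 .628
```

```text
time_s: 9.93
eef_pos: [520.0, 172.9, 75.4]
eef_rot: [[0.474, -0.881, -0.0], [-0.881, -0.474, 0.0], [-0.0, 0.0, -1.0]]
contact_force: [-1.1, -1.5, 3.4]
opening: 12.7
t 9.93 pos [520.  172.9  75.4] yaw -1.077 j6 2.85 F [-1.1 -1.5  3.4] Mz [-0.03  0.28  0.11] open 12.7
offset [-0.0001  0.0005  0.0004] len 0.001 roll -1.705 -1.705 rows 1
```

```bash
python3 -m inch '[{"grip":0.005,"offset":[0,0,0],"roll":0.03},{"grip":0.005,"offset":[0,0,0],"roll":0.06},{"grip":0.005,"offset":[0,0,0],"roll":0.08},{"grip":0.005,"offset":[0,0,0],"roll":0.08}]' 40; python3 go.py 519.5 172.8 75 .628
```

```text
time_s: 10.27
eef_pos: [520.0, 172.9, 75.4]
eef_rot: [[0.402, -0.916, -0.0], [-0.916, -0.402, -0.0], [0.0, 0.0, -1.0]]
contact_force: [-1.5, -0.6, 3.8]
opening: 12.6
t 10.27 pos [520.  172.9  75.4] yaw -1.157 j6 2.93 F [-1.5 -0.6  3.8] Mz [-0.09  0.32  0.3 ] open 12.6
offset [-0.0001  0.0005  0.0004] len 0.001 roll -1.785 -1.785 rows 1
```

```bash
python3 -m inch '[{"grip":0.005,"offset":[0,0,0],"roll":0.03},{"grip":0.005,"offset":[0,0,0],"roll":0.06},{"grip":0.005,"offset":[0,0,0],"roll":0.08},{"grip":0.005,"offset":[0,0,0],"roll":0.08}]' 40; python3 go.py 519.5 172.8 75 .628
```

```text
time_s: 10.6
eef_pos: [520.8, 173.3, 75.5]
eef_rot: [[0.329, -0.944, 0.002], [-0.944, -0.329, 0.001], [0.0, -0.002, -1.0]]
contact_force: [4.0, 1.1, 0.1]
opening: 12.4
t 10.6 pos [520.8 173.3  75.5] yaw -1.235 j6 3.01 F [4.  1.1 0.1] Mz [ 0.21 -0.93  1.21] open 12.4
offset [0.     0.0014 0.0005] len 0.001 roll -1.863 -1.863 rows 1
```

```bash
python3 -m inch '[{"grip":0.005,"offset":[0,0,0],"roll":0.03},{"grip":0.005,"offset":[0,0,0],"roll":0.06},{"grip":0.005,"offset":[0,0,0],"roll":0.08},{"grip":0.005,"offset":[0,0,0],"roll":0.08}]' 40; python3 go.py 519.5 172.8 75 .628;python3 -m inch '[{"grip":0.005,"offset":[0,0,0],"roll":0}]' 40; python3 go.py 519.5 172.8 75 .628
```

```text
time_s: 10.93
eef_pos: [520.5, 173.2, 75.6]
eef_rot: [[0.256, -0.967, 0.001], [-0.967, -0.256, -0.0], [0.0, -0.001, -1.0]]
contact_force: [0.7, 0.7, 3.5]
opening: 12.8
t 10.93 pos [520.5 173.2  75.6] yaw -1.312 j6 3.09 F [0.7 0.7 3.5] Mz [-0.14  0.01  3.22] open 12.8
offset [0.0002 0.0011 0.0006] len 0.001 roll -1.94 -1.94 rows 1
time_s: 11.02
eef_pos: [520.5, 173.2, 75.6]
eef_rot: [[0.255, -0.967, 0.001], [-0.967, -0.255, 0.0], [0.0, -0.001, -1.0]]
contact_force: [1.1, -0.5, 4.3]
opening: 12.6
t 11.02 pos [520.5 173.2  75.6] yaw -1.313 j6 3.09 F [ 1.1 -0.5  4.3] Mz [-0.11 -0.03  3.33] open 12.6
offset [0.0002 0.0011 0.0006] len 0.001 roll -1.941 -1.941 rows 1
```

```bash
python3 -m inch '[{"grip":0.005,"offset":[0,0,0],"roll":-0.03},{"grip":0.005,"offset":[0,0,0],"roll":-0.06},{"grip":0.005,"offset":[0,0,0],"roll":-0.06}]'; python3 go.py 519.5 172.8 75 .628; python3 -m inch '[{"grip":0.045,"offset":[0,0,0],"roll":0},{"grip":0.045,"offset":[0,0,0],"roll":0},{"grip":0.045,"offset":[0,0,0],"roll":0},{"grip":0.045,"offset":[0,0,-0.03],"roll":0},{"grip":0.045,"offset":[0,0,-0.06],"roll":0}]' ; python3 -m inch '[{"grip":0.045,"offset":[0,0,-0.04],"roll":-0.1},{"grip":0.045,"offset":[0,0,-0.08],"roll":-0.2},{"grip":0.045,"offset":[0,0,-0.11],"roll":-0.3}]' ; python3 go.py 558.4 -253 200 0
python3 - <<'E'
from h import *
for n in("scene","top"): cv2.imwrite(f"pics/{n}5.png",eyes.capture(n))
W=lambda a:pl(520,173,a,[(22,5,87),(22,-5,87),(-22,-5,87),(-22,5,87)])
ov("scene","pics/scene5.png","pics/k5.png",[W(-.035-2.6)],265,190,130,100,5.5)
E
```

```text
time_s: 11.27
eef_pos: [520.5, 173.2, 75.6]
eef_rot: [[0.307, -0.952, 0.001], [-0.952, -0.307, 0.001], [-0.001, -0.001, -1.0]]
contact_force: [0.8, 1.1, 2.9]
opening: 12.8
t 11.27 pos [520.5 173.2  75.6] yaw -1.259 j6 3.03 F [0.8 1.1 2.9] Mz [ 0.11 -0.02  1.74] open 12.8
offset [0.0001 0.0011 0.0006] len 0.001 roll -1.887 -1.887 rows 1
time_s: 11.68
eef_pos: [517.2, 172.0, 133.2]
eef_rot: [[0.304, -0.952, -0.007], [-0.953, -0.304, -0.001], [-0.001, 0.007, -1.0]]
contact_force: [0.4, 0.2, 0.7]
opening: 45.2
time_s: 11.93
eef_pos: [520.5, 172.8, 248.2]
eef_rot: [[0.576, -0.817, 0.002], [-0.817, -0.576, 0.0], [0.001, -0.002, -1.0]]
contact_force: [0.5, -0.0, 0.3]
opening: 44.9
t 11.93 pos [520.5 172.8 248.2] yaw -0.956 j6 2.73 F [ 0.5 -0.   0.3] Mz [ 0.06 -0.05  0.02] open 44.9
offset [0.3697 0.2145 0.0481] len 0.43 roll -0.956 -0.956 rows 11
```

View pics/k5.png

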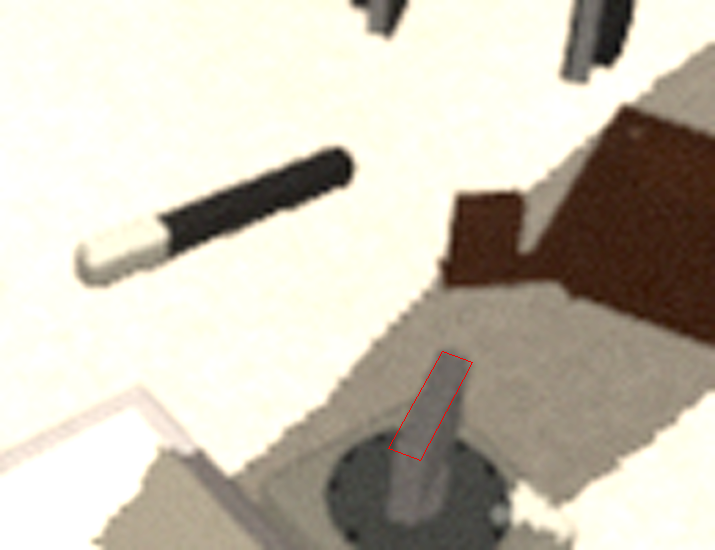

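The key has turned about 2.6 rad. The wing lies on the 2.6 rad overlay at crop (430,405), and the wrist felt the hard stop at up to 3.3 N m. Next is the tray tab.

```bash
python3 -m inch '[{"grip":0.045,"offset":[0.033,0.019,0],"roll":-0.1},{"grip":0.045,"offset":[0.066,0.038,0],"roll":-0.2},{"grip":0.045,"offset":[0.1,0.057,0],"roll":-0.3},{"grip":0.045,"offset":[0.134,0.077,0],"roll":-0.4},{"grip":0.045,"offset":[0.168,0.097,0],"roll":-0.4}]'; python3 go.py 558.4 -253 200 -.557
```

```text
time_s: 12.45
eef_pos: [536.3, -22.0, 243.9]
eef_rot: [[0.848, -0.529, -0.002], [-0.529, -0.849, 0.0], [-0.002, 0.001, -1.0]]
contact_force: [0.7, -0.3, -0.5]
opening: 45.3
t 12.45 pos [536.3 -22.  243.9] yaw -0.558 j6 1.97 F [ 0.7 -0.3 -0.5] Mz [ 0.01 -0.08 -0.  ] open 45.3
offset [0.1411 0.1843 0.0438] len 0.236 roll -0.001 -0.001 rows 6
```

```bash
python3 -m inch '[{"grip":0.035,"offset":[0.024,0.032,0],"roll":0},{"grip":0.035,"offset":[0.048,0.064,0],"roll":0},{"grip":0.035,"offset":[0.072,0.096,0],"roll":0},{"grip":0.035,"offset":[0.096,0.128,0.01],"roll":0},{"grip":0.035,"offset":[0.12,0.155,0.02],"roll":0}]';python3 -m inch '[{"grip":0.035,"offset":[0.02,0.028,0.02],"roll":0},{"grip":0.035,"offset":[0.02,0.028,0.045],"roll":0},{"grip":0.035,"offset":[0.02,0.028,0.06],"roll":0},{"grip":0.035,"offset":[0.02,0.028,0.06],"roll":0}]'; python3 go.py 558.4 -253 93 -.557
python3 - <<'E'
from h import *
for n in("scene","top"): cv2.imwrite(f"pics/{n}6.png",eyes.capture(n))
T=(612.2,-166.3,.394)
p=[box(T,70,50,63),tabbox(T,97)]
o=status.get_obs();q=o['eef_pos'];R=o['eef_rot'];tip=q+R[:,2]*22
f=np.array([tip+R[:,0]*s+R[:,1]*w for s,w in((17,11),(17,-11),(-17,-11),(-17,11))])
for n,(ox,oy) in(("scene",(135,95)),("top",(315,115))):
    ov(n,f"pics/{n}6.png",f"pics/t_{n}.png",p+[f],ox,oy,130,130,4.5)
E
```

```text
time_s: 12.87
eef_pos: [556.2, -217.9, 224.4]
eef_rot: [[0.846, -0.533, -0.001], [-0.533, -0.846, -0.0], [-0.0, 0.0, -1.0]]
contact_force: [0.4, -0.1, -0.3]
opening: 35.5
time_s: 13.2
eef_pos: [555.3, -248.8, 159.4]
eef_rot: [[0.846, -0.534, -0.009], [-0.533, -0.846, 0.005], [-0.011, 0.0, -1.0]]
contact_force: [-0.3, 0.5, -0.3]
opening: 35.4
t 13.2 pos [ 555.3 -248.8  159.4] yaw -0.563 j6 1.61 F [-0.3  0.5 -0.3] Mz [0.04 0.06 0.02] open 35.4
offset [0.0056 0.0019 0.0663] len 0.067 roll -0.006 -0.006 rows 2
```

View pics/t_scene.png

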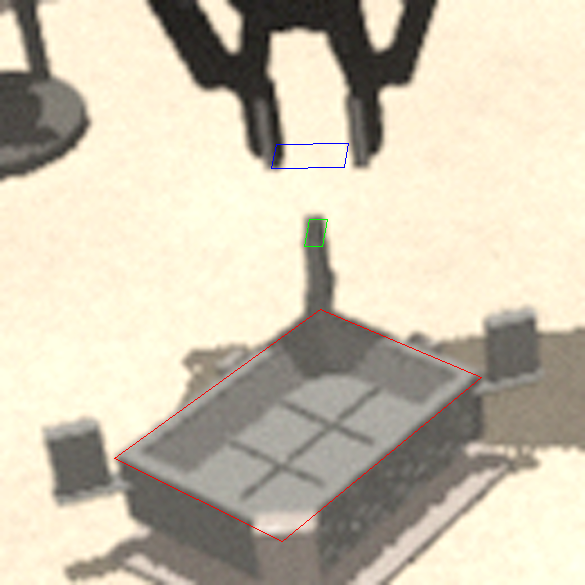

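View pics/t_top.png

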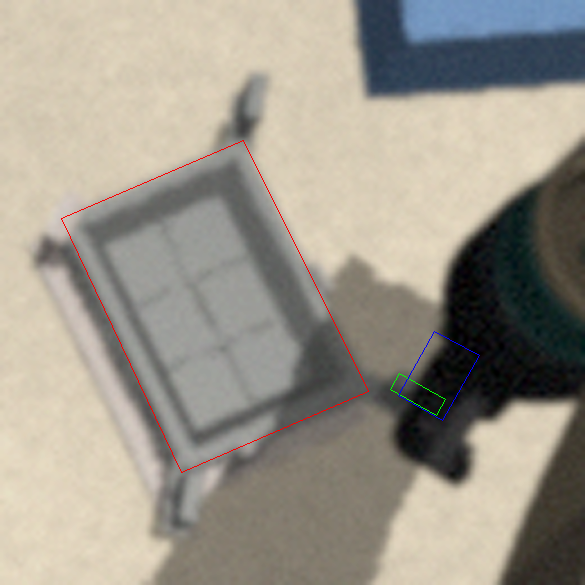

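```bash
python3 -m inch '[{"grip":0.035,"offset":[0.0,0.0,0.0],"roll":0},{"grip":0.035,"offset":[0.0,0.0,0.0],"roll":0}]'; python3 go.py 558.4 -253 92 -.557
```

```text
time_s: 13.47
eef_pos: [560.1, -249.7, 166.8]
eef_rot: [[0.848, -0.53, 0.002], [-0.53, -0.848, -0.001], [0.003, -0.0, -1.0]]
contact_force: [-0.5, -0.7, 0.2]
opening: 34.9
t 13.47 pos [ 560.1 -249.7  166.8] yaw -0.558 j6 1.6 F [-0.5 -0.7  0.2] Mz [-0.   -0.03 -0.02] open 34.9
offset [0.0001 0.0037 0.0748] len 0.075 roll -0.001 -0.001 rows 2
```

```bash
python3 -m inch '[{"grip":0.035,"offset":[0.0,0.002,0.03],"roll":0},{"grip":0.035,"offset":[0.0,0.002,0.055],"roll":0},{"grip":0.035,"offset":[0.0,0.002,0.071],"roll":0},{"grip":0.035,"offset":[0.0,0.002,0.071],"roll":0},{"grip":0.035,"offset":[0,0.002,0.071],"roll":0}]'; python3 go.py 558.4 -253 92 -.557
```

```text
time_s: 13.88
eef_pos: [558.2, -251.0, 94.7]
eef_rot: [[0.848, -0.529, -0.0], [-0.529, -0.848, 0.0], [-0.0, 0.0, -1.0]]
contact_force: [-0.4, -0.4, 1.6]
opening: 35.0
t 13.88 pos [ 558.2 -251.    94.7] yaw -0.558 j6 1.6 F [-0.4 -0.4  1.6] Mz [ 0.01  0.02 -0.  ] open 35.0
offset [0.0012 0.0016 0.0027] len 0.003 roll -0.001 -0.001 rows 1
```

```bash
python3 -m inch '[{"grip":0.02,"offset":[0.001,0.001,0.001],"roll":0},{"grip":0.014,"offset":[0.001,0.001,0.001],"roll":0},{"grip":0.004,"offset":[0.001,0.001,0.001],"roll":0},{"grip":0.004,"offset":[0.001,0.001,0.001],"roll":0},{"grip":0.004,"offset":[0.001,0.001,0.001],"roll":0}]' 22; python3 -m inch '[{"grip":0.004,"offset":[0,0,0],"roll":0},{"grip":0.004,"offset":[0,0,0],"roll":0}]'; python3 go.py 558.4 -253 92 -.557
```

```text
time_s: 14.3
eef_pos: [559.9, -253.7, 95.4]
eef_rot: [[0.849, -0.529, 0.003], [-0.529, -0.849, -0.002], [0.004, 0.0, -1.0]]
contact_force: [-0.9, 0.3, 7.0]
opening: 9.2
time_s: 14.47
eef_pos: [559.8, -253.6, 95.4]
eef_rot: [[0.849, -0.529, 0.003], [-0.529, -0.849, -0.002], [0.004, -0.0, -1.0]]
contact_force: [0.1, -0.3, 6.8]
opening: 8.8
t 14.47 pos [ 559.8 -253.6   95.4] yaw -0.558 j6 1.6 F [ 0.1 -0.3  6.8] Mz [0.02 0.1  0.26] open 8.8
offset [-0.0016  0.0002  0.0034] len 0.004 roll -0.001 -0.001 rows 1
```

```bash
python3 -m inch '[{"grip":0.004,"offset":[0,0,-0.002],"roll":0},{"grip":0.004,"offset":[0,-0.001,-0.004],"roll":0},{"grip":0.004,"offset":[0,-0.001,-0.006],"roll":0},{"grip":0.004,"offset":[0,-0.0015,-0.009],"roll":0},{"grip":0.004,"offset":[0,-0.002,-0.011],"roll":0}]' 22;  python3 go.py 558.4 -253 92 -.557
python3 - <<'E'
from h import *
cv2.imwrite("pics/scene7.png",eyes.capture("scene"))
ov("scene","pics/scene7.png","pics/t7.png",[],135,120,130,120,4.9)
E
```

```text
time_s: 14.88
eef_pos: [558.9, -251.1, 104.1]
eef_rot: [[0.848, -0.53, -0.002], [-0.53, -0.848, -0.0], [-0.001, 0.001, -1.0]]
contact_force: [-1.7, -0.9, -1.4]
opening: 8.5
t 14.88 pos [ 558.9 -251.1  104.1] yaw -0.558 j6 1.6 F [-1.7 -0.9 -1.4] Mz [-0.49  0.29  0.01] open 8.5
offset [0.0007 0.0019 0.0121] len 0.012 roll -0.001 -0.001 rows 1
```

View pics/t7.png

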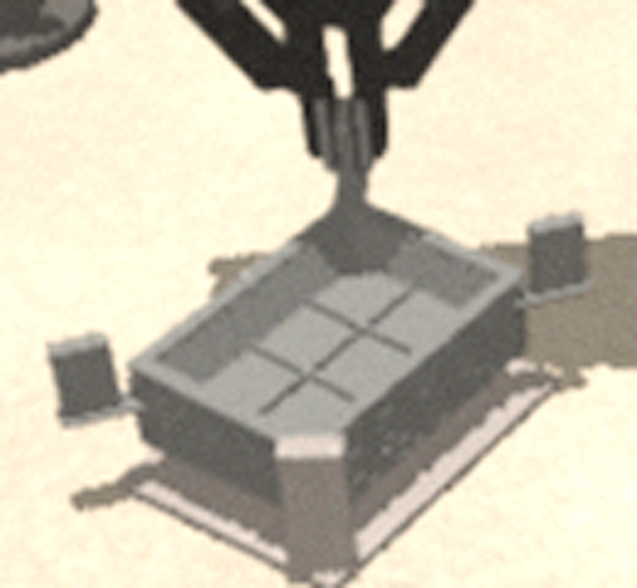

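```bash
python3 -m inch '[{"grip":0.004,"offset":[0,-0.0005,-0.002],"roll":0},{"grip":0.004,"offset":[0,-0.001,-0.004],"roll":0},{"grip":0.004,"offset":[0,-0.0015,-0.006],"roll":0},{"grip":0.004,"offset":[0,-0.002,-0.009],"roll":0},{"grip":0.004,"offset":[0,-0.0026,-0.011],"roll":0}]' 20;  python3 go.py 558.4 -253 92 -.557
python3 -m inch '[{"grip":0.004,"offset":[0,-0.0005,-0.002],"roll":0},{"grip":0.004,"offset":[0,-0.001,-0.004],"roll":0},{"grip":0.004,"offset":[0,-0.002,-0.006],"roll":0},{"grip":0.004,"offset":[0,-0.0025,-0.009],"roll":0},{"grip":0.004,"offset":[0,-0.0032,-0.011],"roll":0}]' 20;  python3 go.py 558.4 -253 92 -.557
python3 - <<'E'
from h import *
cv2.imwrite("pics/scene8.png",eyes.capture("scene"))
T=(612.2,-166.3,.394)
ov("scene","pics/scene8.png","pics/t8.png",[box(T,80,60,6)],135,120,130,120,4.9)
E
```

```text
time_s: 15.35
eef_pos: [560.8, -248.9, 115.7]
eef_rot: [[0.848, -0.529, -0.0], [-0.529, -0.848, -0.0], [-0.0, 0.0, -1.0]]
contact_force: [-3.3, -1.4, -1.2]
opening: 8.6
t 15.35 pos [ 560.8 -248.9  115.7] yaw -0.558 j6 1.61 F [-3.3 -1.4 -1.2] Mz [-0.6   0.44  0.04] open 8.6
offset [0.0001 0.0047 0.0237] len 0.024 roll -0.001 -0.001 rows 1
time_s: 15.77
eef_pos: [562.7, -246.0, 126.7]
eef_rot: [[0.848, -0.529, 0.0], [-0.529, -0.848, 0.0], [0.0, -0.0, -1.0]]
contact_force: [-2.7, -2.0, -1.5]
opening: 8.5
t 15.77 pos [ 562.7 -246.   126.7] yaw -0.558 j6 1.61 F [-2.7 -2.  -1.5] Mz [-0.63  0.49  0.07] open 8.5
offset [0.     0.0082 0.0347] len 0.036 roll -0.001 -0.001 rows 1
```

View pics/t8.png

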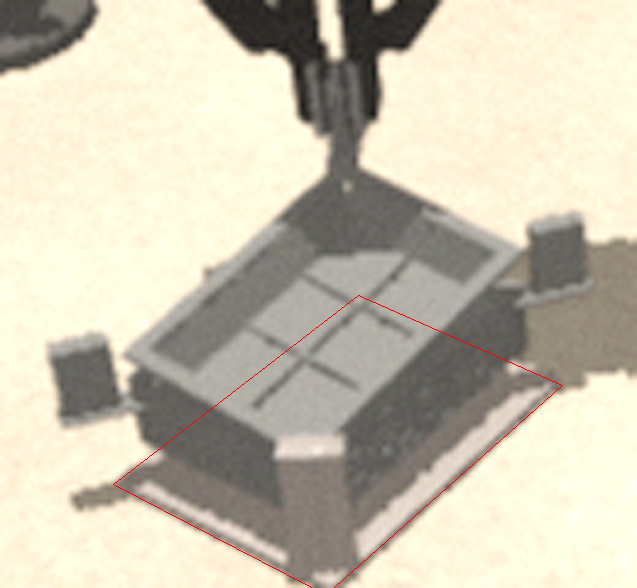

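```bash
python3 -m inch '[{"grip":0.004,"offset":[0,-0.0005,-0.002],"roll":0},{"grip":0.004,"offset":[0,-0.001,-0.004],"roll":0},{"grip":0.004,"offset":[0,-0.0015,-0.006],"roll":0},{"grip":0.004,"offset":[0,-0.002,-0.009],"roll":0},{"grip":0.004,"offset":[0,-0.0025,-0.011],"roll":0}]' 20;  python3 go.py 558.4 -253 92 -.557
python3 -m inch '[{"grip":0.004,"offset":[0,-0.0005,-0.002],"roll":0},{"grip":0.004,"offset":[0,-0.001,-0.004],"roll":0},{"grip":0.004,"offset":[0,-0.0015,-0.006],"roll":0},{"grip":0.004,"offset":[0,-0.002,-0.009],"roll":0},{"grip":0.004,"offset":[0,-0.003,-0.012],"roll":0}]' 20;  python3 go.py 558.4 -253 92 -.557
python3 - <<'E'
from h import *
for n in("scene","top"):cv2.imwrite(f"pics/{n}9.png",eyes.capture(n))
T=(612.2,-166.3,.394)
ov("scene","pics/scene9.png","pics/t9.png",[box(T,80,60,6)],135,110,130,130,4.6)
E
```

```text
time_s: 16.23
eef_pos: [564.3, -243.4, 137.6]
eef_rot: [[0.849, -0.529, 0.001], [-0.529, -0.849, 0.001], [0.0, -0.001, -1.0]]
contact_force: [-0.2, 0.6, -1.8]
opening: 8.7
t 16.23 pos [ 564.3 -243.4  137.6] yaw -0.558 j6 1.62 F [-0.2  0.6 -1.8] Mz [-0.18  0.17 -0.03] open 8.7
offset [0.0001 0.0113 0.0456] len 0.047 roll -0.001 -0.001 rows 2
time_s: 16.65
eef_pos: [565.4, -241.4, 149.5]
eef_rot: [[0.848, -0.53, -0.0], [-0.53, -0.848, 0.0], [-0.0, -0.0, -1.0]]
contact_force: [0.0, -0.4, -1.7]
opening: 8.4
t 16.65 pos [ 565.4 -241.4  149.5] yaw -0.558 j6 1.62 F [ 0.  -0.4 -1.7] Mz [-0.13  0.12  0.05] open 8.4
offset [0.0002 0.0136 0.0575] len 0.059 roll -0.001 -0.001 rows 2
```

View pics/t9.png

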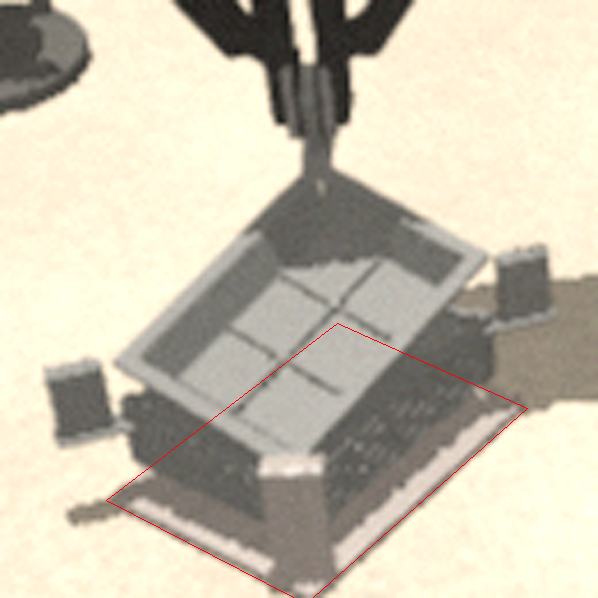

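```bash
python3 -m inch '[{"grip":0.004,"offset":[0,0,0],"roll":0},{"grip":0.004,"offset":[0,0.003,0],"roll":0},{"grip":0.004,"offset":[0,0.006,0],"roll":0},{"grip":0.004,"offset":[0,0.01,0],"roll":0},{"grip":0.004,"offset":[0,0.014,0],"roll":0}]' 40;  python3 go.py 558.4 -253 92 -.557
python3 -m inch '[{"grip":0.004,"offset":[0,0.004,0],"roll":0},{"grip":0.004,"offset":[0,0.008,0],"roll":0},{"grip":0.004,"offset":[0,0.012,0],"roll":0},{"grip":0.004,"offset":[0,0.016,0],"roll":0}]' 60;  python3 go.py 558.4 -253 92 -.557
python3 - <<'E'
from h import *
for n in("scene","top"):cv2.imwrite(f"pics/{n}10.png",eyes.capture(n))
T=(612.2,-166.3,.394)
ov("scene","pics/scene10.png","pics/t10.png",[box(T,80,60,6)],135,110,130,130,4.6)
E
```

```text
time_s: 17.17
eef_pos: [557.9, -253.8, 149.3]
eef_rot: [[0.848, -0.53, 0.0], [-0.53, -0.848, -0.0], [0.0, -0.0, -1.0]]
contact_force: [0.5, -0.2, -1.2]
opening: 8.3
t 17.17 pos [ 557.9 -253.8  149.3] yaw -0.558 j6 1.6 F [ 0.5 -0.2 -1.2] Mz [-0.03  0.02 -0.03] open 8.3
offset [ 0.     -0.001   0.0573] len 0.057 roll -0.001 -0.001 rows 2
time_s: 17.5
eef_pos: [549.3, -267.4, 149.3]
eef_rot: [[0.848, -0.53, -0.0], [-0.53, -0.848, 0.0], [-0.0, -0.0, -1.0]]
contact_force: [0.3, 0.3, -0.4]
opening: 7.9
t 17.5 pos [ 549.3 -267.4  149.3] yaw -0.558 j6 1.57 F [ 0.3  0.3 -0.4] Mz [-0.02 -0.01 -0.  ] open 7.9
offset [ 0.0001 -0.017   0.0573] len 0.06 roll -0.001 -0.001 rows 2
```

View pics/t10.png

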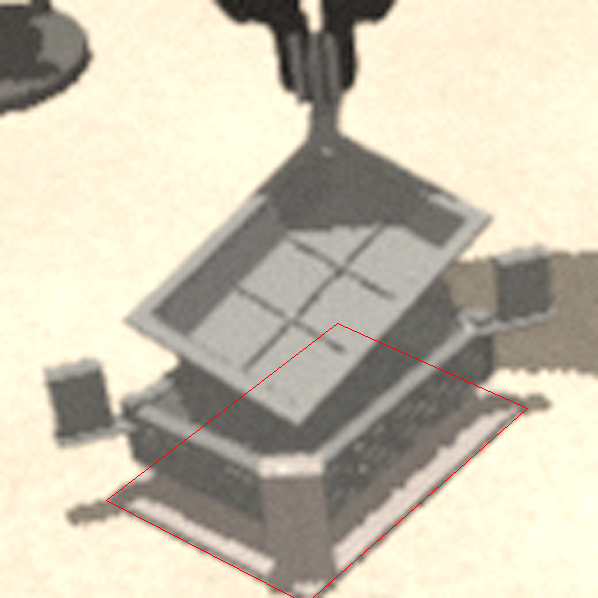

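```bash
python3 -m inch '[{"grip":0.003,"offset":[0,0.003,-0.005],"roll":0},{"grip":0.003,"offset":[0,0.006,-0.015],"roll":0},{"grip":0.003,"offset":[0,0.01,-0.03],"roll":0},{"grip":0.003,"offset":[0,0.01,-0.05],"roll":0},{"grip":0.003,"offset":[0,0.01,-0.07],"roll":0}]' 90;  python3 go.py 558.4 -253 92 -.557
python3 - <<'E'
from h import *
for n in("scene","top"):cv2.imwrite(f"pics/{n}11.png",eyes.capture(n))
T=(612.2,-166.3,.394)
ov("scene","pics/scene11.png","pics/t11.png",[box(T,80,60,6)],125,60,140,180,3.3)
ov("top","pics/top11.png","pics/t11b.png",[box(T,80,60,6)],290,100,160,180,3.3)
E
```

```text
time_s: 18.02
eef_pos: [544.0, -275.5, 220.6]
eef_rot: [[0.848, -0.53, -0.0], [-0.53, -0.848, 0.0], [-0.0, 0.0, -1.0]]
contact_force: [0.6, -0.5, -0.6]
opening: 7.5
t 18.02 pos [ 544.  -275.5  220.6] yaw -0.558 j6 1.55 F [ 0.6 -0.5 -0.6] Mz [-0.06  0.03 -0.02] open 7.5
offset [ 0.0003 -0.0267  0.1286] len 0.131 roll -0.001 -0.001 rows 4
```

View pics/t11.png

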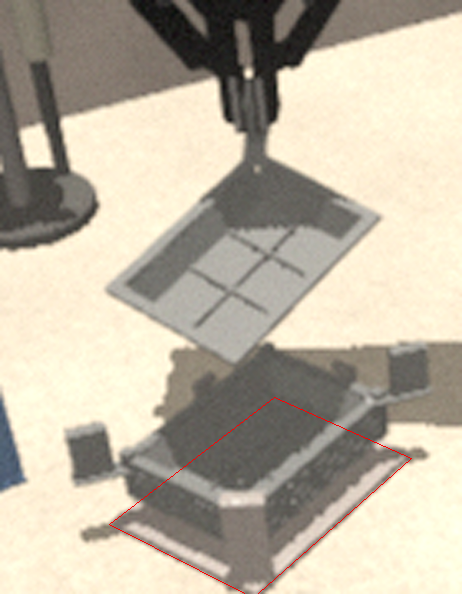

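View pics/t11b.png

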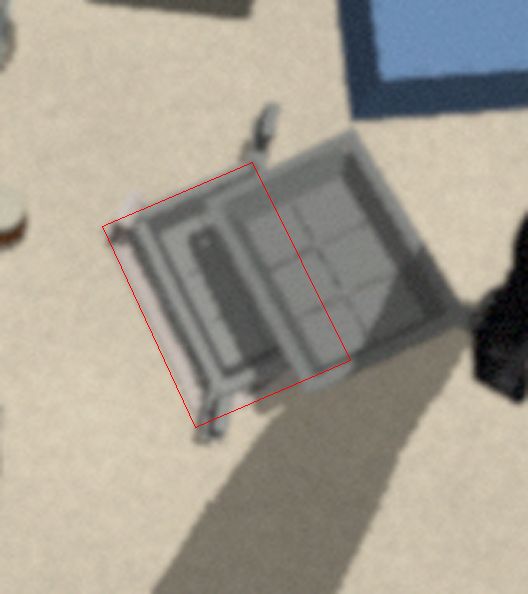

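```bash
python3 go.py 346 -287 240 -.557
```

```text
t 18.12 pos [ 546.8 -277.1  224.6] yaw -0.558 j6 1.55 F [ 0.7 -0.1 -0.9] Mz [-0.08 -0.03  0.02] open 7.2
offset [-0.165   0.1147 -0.0169] len 0.202 roll -0.001 -0.001 rows 5
```

```bash
python3 -m inch '[{"grip":0.003,"offset":[0,0,-0.015],"roll":0},{"grip":0.003,"offset":[-0.01,0.007,-0.02],"roll":0},{"grip":0.003,"offset":[-0.03,0.021,-0.02],"roll":0},{"grip":0.003,"offset":[-0.055,0.038,-0.02],"roll":0},{"grip":0.003,"offset":[-0.08,0.055,-0.02],"roll":0}]' 110; python3 -m inch '[{"grip":0.003,"offset":[-0.025,0.017,0],"roll":0},{"grip":0.003,"offset":[-0.05,0.034,0],"roll":0},{"grip":0.003,"offset":[-0.07,0.049,0.01],"roll":0},{"grip":0.003,"offset":[-0.08,0.056,0.03],"roll":0},{"grip":0.003,"offset":[-0.085,0.059,0.06],"roll":0}]'; python3 -m inch '[{"grip":0.003,"offset":[0,0,0],"roll":0},{"grip":0.003,"offset":[0,0,0],"roll":0}]'; python3 go.py 346 -287 54 -.557
python3 - <<'E'
from h import *
for n in("scene","top"):cv2.imwrite(f"pics/{n}12.png",eyes.capture(n))
T=(612.2,-166.3,.394)
ov("scene","pics/scene12.png","pics/t12.png",[box(T,80,60,6)],125,30,350,250,2)
ov("top","pics/top12.png","pics/t12b.png",[box(T,80,60,6)],240,120,250,240,2.4)
E
```

```text
time_s: 18.53
eef_pos: [445.6, -279.4, 238.8]
eef_rot: [[0.849, -0.529, -0.001], [-0.529, -0.849, 0.0], [-0.001, 0.0, -1.0]]
contact_force: [-0.9, -0.1, -0.6]
opening: 7.1
time_s: 18.95
eef_pos: [342.7, -285.9, 180.7]
eef_rot: [[0.847, -0.531, 0.003], [-0.531, -0.847, -0.004], [0.005, 0.002, -1.0]]
contact_force: [0.8, -0.7, -1.1]
opening: 7.2
time_s: 19.12
eef_pos: [341.9, -283.0, 177.8]
eef_rot: [[0.848, -0.53, -0.003], [-0.53, -0.848, 0.004], [-0.005, -0.001, -1.0]]
contact_force: [0.7, -0.3, -0.2]
opening: 7.0
t 19.12 pos [ 341.9 -283.   177.8] yaw -0.559 j6 1.29 F [ 0.7 -0.3 -0.2] Mz [-0.02 -0.05 -0.01] open 7.0
offset [0.0061 0.0014 0.1237] len 0.124 roll -0.002 -0.002 rows 3
```

View pics/t12.png

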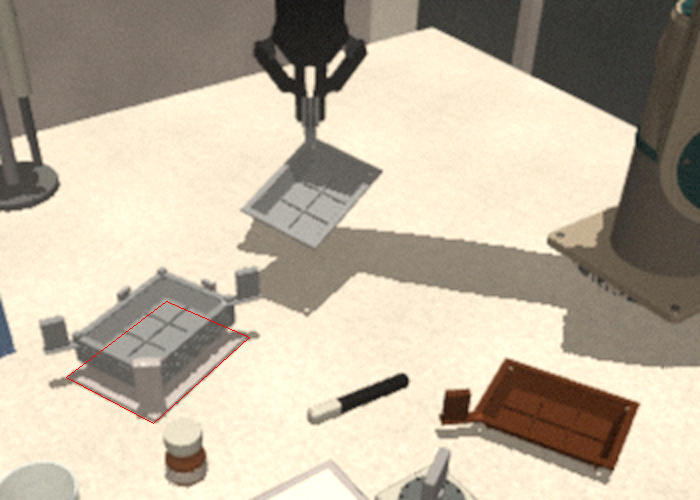

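View pics/t12b.png

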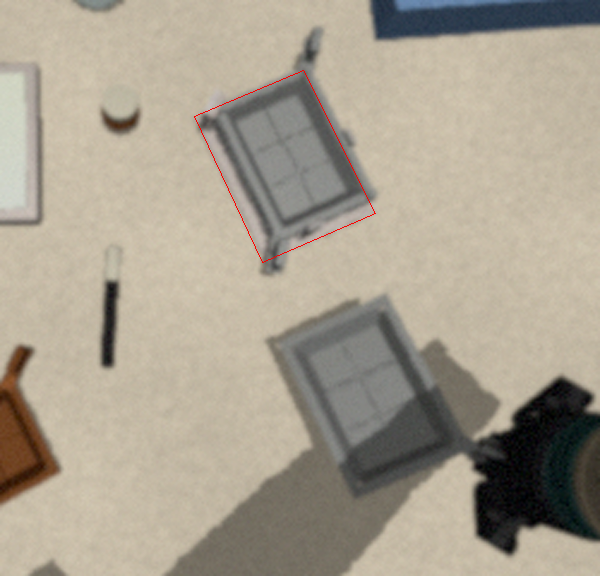

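```bash
python3 -m inch '[{"grip":0.003,"offset":[0,0,0.015],"roll":0},{"grip":0.003,"offset":[0,0,0.035],"roll":0},{"grip":0.003,"offset":[0,0,0.052],"roll":0},{"grip":0.003,"offset":[0,0,0.06],"roll":0},{"grip":0.003,"offset":[0,0,0.06],"roll":0}]' 60; python3 go.py 346 -287 54 -.557;python3 -m inch '[{"grip":0.003,"offset":[0,0,0.004],"roll":0},{"grip":0.003,"offset":[0,0,0.008],"roll":0},{"grip":0.003,"offset":[0,0,0.012],"roll":0},{"grip":0.003,"offset":[0,0,0.012],"roll":0}]' 25; python3 go.py 346 -287 54 -.557
python3 - <<'E'
from h import *
for n in("scene",):cv2.imwrite(f"pics/{n}13.png",eyes.capture(n))
ov("scene","pics/scene13.png","pics/t13.png",[],225,50,120,130,4)
E
```

```text
time_s: 19.63
eef_pos: [344.2, -284.4, 118.9]
eef_rot: [[0.849, -0.529, -0.001], [-0.529, -0.849, 0.001], [-0.001, -0.0, -1.0]]
contact_force: [-0.7, 0.3, -0.2]
opening: 7.1
t 19.63 pos [ 344.2 -284.4  118.9] yaw -0.557 j6 1.29 F [-0.7  0.3 -0.2] Mz [-0.06  0.06 -0.04] open 7.1
offset [0.0029 0.0013 0.0649] len 0.065 roll -0.0 -0.0 rows 2
time_s: 19.97
eef_pos: [344.1, -284.8, 107.3]
eef_rot: [[0.848, -0.529, 0.0], [-0.529, -0.848, -0.0], [0.0, 0.0, -1.0]]
contact_force: [-0.1, 0.2, -0.4]
opening: 6.8
t 19.97 pos [ 344.1 -284.8  107.3] yaw -0.558 j6 1.29 F [-0.1  0.2 -0.4] Mz [-0.04  0.03 -0.03] open 6.8
offset [0.0028 0.0008 0.0533] len 0.053 roll -0.001 -0.001 rows 2
```

View pics/t13.png

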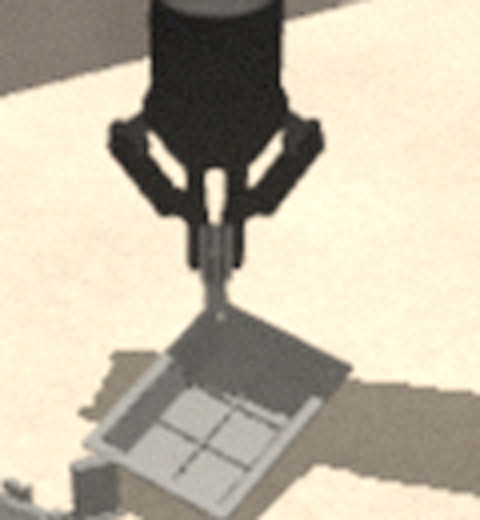

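```bash
cat > tilt.py <<'E'
from h import *
from scipy.optimize import least_squares
# tray frame with yaw about z by psi, tilt th about axis perpendicular to diagonal
def tray(q,pts):  # q=cx,cy,cz(rim level centre),yaw,th,roll
    from scipy.spatial.transform import Rotation as Ro
    u=np.array([-70,-50,0])/86.02; ax=np.cross([0,0,1],u)
    R=Ro.from_euler('z',q[3])*Ro.from_rotvec(-ax*q[4])*Ro.from_rotvec(u*q[5])
    return R.apply(np.array(pts,float))+q[:3]
C={'t':(-70,-50,0),'xl':(-70,50,0),'xr':(70,-50,0),'f':(70,50,0)}
def fit(obs,q0,prior=None):
    # obs: list (cam, name, px)
    def f(q):
        e=[(proj(n,tray(q,[C[m]]))[0]-px) for n,m,px in obs]
        e=np.concatenate(e)
        # tab grasp constraint: tab axis passes grasp point horizontally
        if prior is not None:
            g=tray(q,[(-83,-59.3,prior[1])])[0]; e=np.r_[e,(g-prior[0])/3.]
        return np.r_[e,(q[3]-.394)*30,q[5]*30]
    r=least_squares(f,q0);return r.x,f(r.x)
E
python3 - <<'E'
from tilt import *
S=lambda x,y:np.array([225+x/4-.5,50+y/4-.5])
obs=[("scene",a,S(*b)) for a,b in(('t',(222,305)),('xl',(350,370)),('f',(222,516)),('xr',(85,445)))]
# which side is 'xl'
g=np.array([344.1,-284.8,101.3])
x,e=fit(obs,[400,-200,50,.394,.3,0],(g,25))
print(x.round(3),e.round(1)); print('far bottom z',tray(x,[(60,40,-22),(-60,-40,-22)])[:,2])
E
```

```text
[ 3.92854e+02 -2.03944e+02  5.13060e+01  3.86000e-01  2.28000e-01
 -9.00000e-03] [-1.2 -0.5  1.3 -0.3  0.5  0.5 -1.1 -0.5 -0.4  0.5 -0.9 -0.2 -0.3]
far bottom z [13.58688613 46.1627144 ]
```

```bash
python3 -m inch '[{"grip":0.003,"offset":[0,0,0.005],"roll":0},{"grip":0.003,"offset":[0,0,0.01],"roll":0},{"grip":0.003,"offset":[0,0,0.014],"roll":0},{"grip":0.003,"offset":[0,0.002,0.018],"roll":0},{"grip":0.003,"offset":[0,0.003,0.021],"roll":0}]' 20; python3 go.py 346 -287 54 -.557;python3 -m inch '[{"grip":0.003,"offset":[0,0.001,0.003],"roll":0},{"grip":0.003,"offset":[0,0.002,0.006],"roll":0},{"grip":0.003,"offset":[0,0.003,0.009],"roll":0},{"grip":0.003,"offset":[0,0.004,0.012],"roll":0},{"grip":0.003,"offset":[0,0.005,0.015],"roll":0}]' 20; python3 go.py 346 -287 54 -.557
```

```text
time_s: 20.43
eef_pos: [343.3, -288.7, 87.2]
eef_rot: [[0.848, -0.53, 0.002], [-0.53, -0.848, -0.002], [0.003, 0.001, -1.0]]
contact_force: [-2.6, -2.0, 9.2]
opening: 6.9
t 20.43 pos [ 343.3 -288.7   87.2] yaw -0.558 j6 1.29 F [-2.6 -2.   9.2] Mz [ 0.33 -0.11  0.04] open 6.9
offset [ 0.0013 -0.0029  0.0332] len 0.033 roll -0.001 -0.001 rows 1
time_s: 20.85
eef_pos: [340.8, -292.9, 72.2]
eef_rot: [[0.848, -0.53, 0.002], [-0.53, -0.848, -0.002], [0.003, 0.0, -1.0]]
contact_force: [-1.6, -2.2, 6.2]
opening: 7.0
t 20.85 pos [ 340.8 -292.9   72.2] yaw -0.558 j6 1.27 F [-1.6 -2.2  6.2] Mz [ 0.33 -0.1   0.06] open 7.0
offset [ 0.0012 -0.0078  0.0182] len 0.02 roll -0.001 -0.001 rows 1
```

```bash
python3 -m inch '[{"grip":0.003,"offset":[0,0.001,0.002],"roll":0},{"grip":0.003,"offset":[0,0.002,0.004],"roll":0},{"grip":0.003,"offset":[0,0.002,0.006],"roll":0},{"grip":0.003,"offset":[0,0.003,0.008],"roll":0},{"grip":0.003,"offset":[0,0.003,0.01],"roll":0}]' 20; python3 go.py 346 -287 54 -.557;python3 -m inch '[{"grip":0.003,"offset":[0,0,0.001],"roll":0},{"grip":0.003,"offset":[0,0,0.002],"roll":0},{"grip":0.003,"offset":[0,0,0.003],"roll":0},{"grip":0.003,"offset":[0,0,0.004],"roll":0}]' 20; python3 go.py 346 -287 54 -.557
python3 - <<'E'
from h import *
for n in("scene",):cv2.imwrite(f"pics/{n}14.png",eyes.capture(n))
ov("scene","pics/scene14.png","pics/t14.png",[],225,70,120,120,4.5)
E
```

```text
time_s: 21.27
eef_pos: [338.9, -295.5, 62.0]
eef_rot: [[0.848, -0.53, 0.001], [-0.53, -0.848, -0.002], [0.002, 0.001, -1.0]]
contact_force: [-1.1, -2.4, 5.8]
opening: 7.0
t 21.27 pos [ 338.9 -295.5   62. ] yaw -0.559 j6 1.27 F [-1.1 -2.4  5.8] Mz [-0.   -0.21 -0.17] open 7.0
offset [ 0.0015 -0.011   0.008 ] len 0.014 roll -0.002 -0.002 rows 1
time_s: 21.6
eef_pos: [338.7, -295.3, 57.9]
eef_rot: [[0.848, -0.53, 0.001], [-0.53, -0.848, -0.002], [0.002, 0.001, -1.0]]
contact_force: [-1.1, -2.8, 4.5]
opening: 6.9
t 21.6 pos [ 338.7 -295.3   57.9] yaw -0.558 j6 1.27 F [-1.1 -2.8  4.5] Mz [-0.03 -0.07 -0.07] open 6.9
offset [ 0.0018 -0.0108  0.0039] len 0.012 roll -0.001 -0.001 rows 1
```

View pics/t14.png

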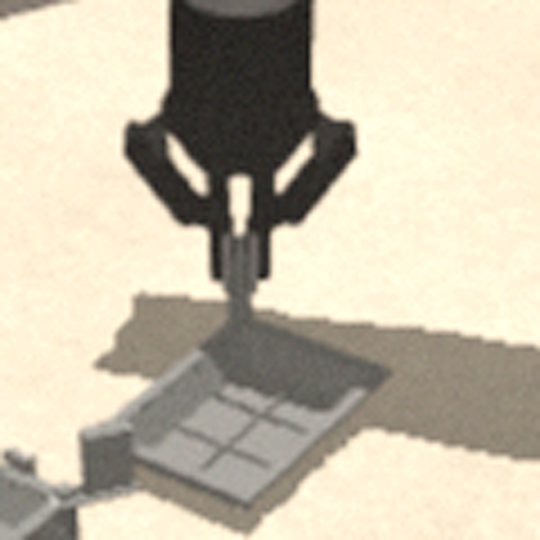

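```bash
python3 -m inch '[{"grip":0.003,"offset":[0,0,0.001],"roll":0},{"grip":0.003,"offset":[0,0,0.002],"roll":0},{"grip":0.003,"offset":[0,0,0.003],"roll":0},{"grip":0.003,"offset":[0,0,0.003],"roll":0}]' 20; python3 go.py 346 -287 54 -.557
python3 - <<'E'
from tilt import *
S=lambda x,y:np.array([225+x/4.5-.5,70+y/4.5-.5])
obs=[("scene",a,S(*b)) for a,b in(('t',(240,320)),('xl',(390,372)),('f',(247,505)))]
x,e=fit(obs,[400,-200,30,.394,.05,0],(np.array([338.7,-295.3,51.9]),25))
print(x.round(3),e.round(1)); print('bottom z',tray(x,[(60,40,-22),(-60,-40,-22)])[:,2])
E
```

```text
time_s: 21.98
eef_pos: [338.7, -295.1, 54.9]
eef_rot: [[0.848, -0.53, 0.001], [-0.53, -0.848, -0.002], [0.002, 0.001, -1.0]]
contact_force: [-1.3, -2.3, 7.5]
opening: 7.4
t 21.98 pos [ 338.7 -295.1   54.9] yaw -0.558 j6 1.27 F [-1.3 -2.3  7.5] Mz [-0.13  0.08 -0.02] open 7.4
offset [ 0.0019 -0.0107  0.0009] len 0.011 roll -0.001 -0.001 rows 1
[ 3.93227e+02 -2.08142e+02  2.43490e+01  3.89000e-01  8.00000e-03
 -6.00000e-03] [-0.3 -0.7  0.2  0.2  0.  -0.1  0.2  0.3 -0.6 -0.1 -0.2]
bottom z [1.74022223 2.95898074]
```

```bash
python3 -m inch '[{"grip":0.002,"offset":[0,0,0],"roll":0},{"grip":0.002,"offset":[0,0,0],"roll":0},{"grip":0.002,"offset":[0,0,0],"roll":0},{"grip":0.002,"offset":[0,0,-0.003],"roll":0},{"grip":0.002,"offset":[0,0,-0.008],"roll":0}]' 110; python3 go.py 346 -287 54 -.557;python3 -m inch '[{"grip":0.002,"offset":[0,0,-0.01],"roll":0},{"grip":0.002,"offset":[0,0,-0.025],"roll":0},{"grip":0.002,"offset":[0,0,-0.045],"roll":0},{"grip":0.002,"offset":[0,0,-0.065],"roll":0},{"grip":0.002,"offset":[0,0,-0.075],"roll":0}]'; python3 go.py 346 -287 54 -.557
python3 - <<'E'
from h import *
for n in("scene",):cv2.imwrite(f"pics/{n}15.png",eyes.capture(n))
ov("scene","pics/scene15.png","pics/t15.png",[],225,50,120,120,4.5)
E
```

```text
time_s: 22.4
eef_pos: [337.0, -292.5, 61.3]
eef_rot: [[0.849, -0.529, -0.002], [-0.529, -0.849, 0.003], [-0.004, -0.001, -1.0]]
contact_force: [-0.3, 0.1, -1.1]
opening: 7.1
t 22.4 pos [ 337.  -292.5   61.3] yaw -0.558 j6 1.27 F [-0.3  0.1 -1.1] Mz [-0.03  0.05 -0.04] open 7.1
offset [ 0.0047 -0.0094  0.0073] len 0.013 roll -0.001 -0.001 rows 1
time_s: 22.82
eef_pos: [338.6, -294.4, 139.5]
eef_rot: [[0.849, -0.529, 0.001], [-0.529, -0.849, -0.002], [0.002, 0.001, -1.0]]
contact_force: [-0.0, -0.6, -1.0]
opening: 6.6
t 22.82 pos [ 338.6 -294.4  139.5] yaw -0.558 j6 1.27 F [-0.  -0.6 -1. ] Mz [-0.12  0.    0.02] open 6.6
offset [ 0.0021 -0.0102  0.0855] len 0.086 roll -0.001 -0.001 rows 3
```

View pics/t15.png

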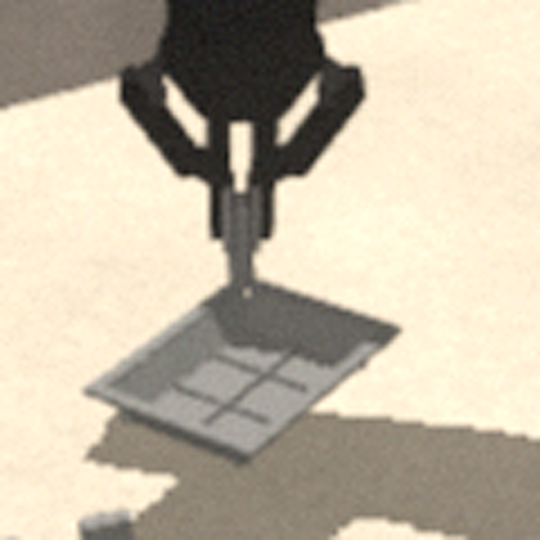

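```bash
python3 -m inch '[{"grip":0.002,"offset":[0,0,-0.015],"roll":0},{"grip":0.002,"offset":[0,0,-0.035],"roll":0},{"grip":0.002,"offset":[0,0,-0.06],"roll":0},{"grip":0.002,"offset":[0,0,-0.08],"roll":0},{"grip":0.002,"offset":[0,0,-0.095],"roll":0}]'; python3 go.py 579.5 85.8 235 -.557
```

```text
time_s: 23.28
eef_pos: [338.2, -294.0, 233.3]
eef_rot: [[0.848, -0.529, 0.0], [-0.529, -0.848, -0.0], [0.0, 0.0, -1.0]]
contact_force: [0.8, 0.5, -1.0]
opening: 6.7
t 23.28 pos [ 338.2 -294.   233.3] yaw -0.558 j6 1.27 F [ 0.8  0.5 -1. ] Mz [-0.04  0.05 -0.  ] open 6.7
offset [ 0.0037 -0.4499 -0.0018] len 0.45 roll -0.001 -0.001 rows 11
```

```bash
python3 -m inch '[{"grip":0.002,"offset":[0,-0.008,0],"roll":0},{"grip":0.002,"offset":[0,-0.024,0],"roll":0},{"grip":0.002,"offset":[0,-0.046,0],"roll":0},{"grip":0.002,"offset":[0.001,-0.07,0],"roll":0},{"grip":0.002,"offset":[0.001,-0.095,0],"roll":0}]';python3 -m inch '[{"grip":0.002,"offset":[0,-0.025,0],"roll":0},{"grip":0.002,"offset":[0,-0.05,0],"roll":0},{"grip":0.002,"offset":[0,-0.075,0],"roll":0},{"grip":0.002,"offset":[0.001,-0.1,0],"roll":0},{"grip":0.002,"offset":[0.001,-0.125,0],"roll":0}]';python3 -m inch '[{"grip":0.002,"offset":[0,-0.025,0],"roll":0},{"grip":0.002,"offset":[0,-0.05,0],"roll":0},{"grip":0.002,"offset":[0,-0.075,0],"roll":0},{"grip":0.002,"offset":[0.001,-0.1,0],"roll":0},{"grip":0.002,"offset":[0.001,-0.125,0],"roll":0}]'; python3 go.py 579.5 85.8 235 -.557
```

```text
time_s: 23.7
eef_pos: [388.9, -212.2, 230.4]
eef_rot: [[0.848, -0.53, -0.002], [-0.53, -0.848, 0.002], [-0.003, -0.0, -1.0]]
contact_force: [0.2, 0.4, -0.8]
opening: 7.1
time_s: 24.12
eef_pos: [455.8, -106.3, 230.2]
eef_rot: [[0.849, -0.529, -0.003], [-0.529, -0.849, 0.001], [-0.003, 0.0, -1.0]]
contact_force: [0.1, -1.1, -0.4]
opening: 6.6
time_s: 24.53
eef_pos: [522.6, -1.0, 230.0]
eef_rot: [[0.849, -0.529, -0.004], [-0.529, -0.849, 0.001], [-0.003, 0.001, -1.0]]
contact_force: [-0.4, 0.1, -1.0]
opening: 7.0
t 24.53 pos [522.6  -1.  230. ] yaw -0.558 j6 2.0 F [-0.4  0.1 -1. ] Mz [-0.08 -0.02 -0.03] open 7.0
offset [ 0.0024 -0.1038 -0.0052] len 0.104 roll -0.001 -0.001 rows 3
```

```bash
python3 -m inch '[{"grip":0.002,"offset":[0,-0.025,0],"roll":0},{"grip":0.002,"offset":[0,-0.05,0],"roll":0},{"grip":0.002,"offset":[0.001,-0.072,0],"roll":0},{"grip":0.002,"offset":[0.001,-0.09,0],"roll":0},{"grip":0.002,"offset":[0.001,-0.1,0],"roll":0}]';python3 -m inch '[{"grip":0.002,"offset":[0,-0.003,0],"roll":0},{"grip":0.002,"offset":[0,-0.003,0],"roll":0},{"grip":0.002,"offset":[0,-0.003,0],"roll":0},{"grip":0.002,"offset":[0,-0.003,0],"roll":0},{"grip":0.002,"offset":[0,-0.003,0],"roll":0}]'; python3 go.py 579.5 85.8 235 -.557
python3 - <<'E'
from h import *
for n in("scene","top"):cv2.imwrite(f"pics/{n}16.png",eyes.capture(n))
Q=(633.9,172.8,0)
ov("scene","pics/scene16.png","pics/t16.png",[box(Q,80,100,30)],175,150,220,250,2.3)
ov("top","pics/top16.png","pics/t16b.png",[box(Q,80,100,30)],100,90,220,180,3)
E
```

```text
time_s: 24.95
eef_pos: [576.7, 83.6, 229.9]
eef_rot: [[0.849, -0.528, -0.003], [-0.528, -0.849, 0.001], [-0.003, 0.001, -1.0]]
contact_force: [-0.2, 0.6, -1.2]
opening: 7.1
time_s: 25.37
eef_pos: [578.2, 83.0, 232.3]
eef_rot: [[0.848, -0.53, -0.0], [-0.53, -0.848, -0.0], [-0.0, 0.0, -1.0]]
contact_force: [0.4, -0.5, -2.2]
opening: 6.8
t 25.37 pos [578.2  83.  232.3] yaw -0.559 j6 2.16 F [ 0.4 -0.5 -2.2] Mz [-0.03  0.04 -0.  ] open 6.8
offset [-0.0004 -0.003  -0.0027] len 0.004 roll -0.002 -0.002 rows 1
```

View pics/t16.png

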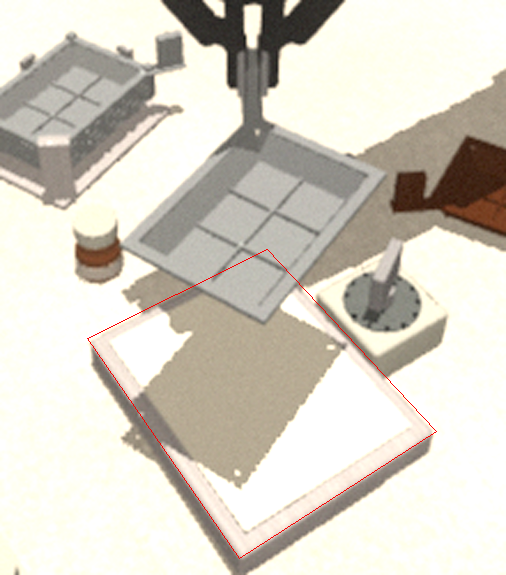

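View pics/t16b.png

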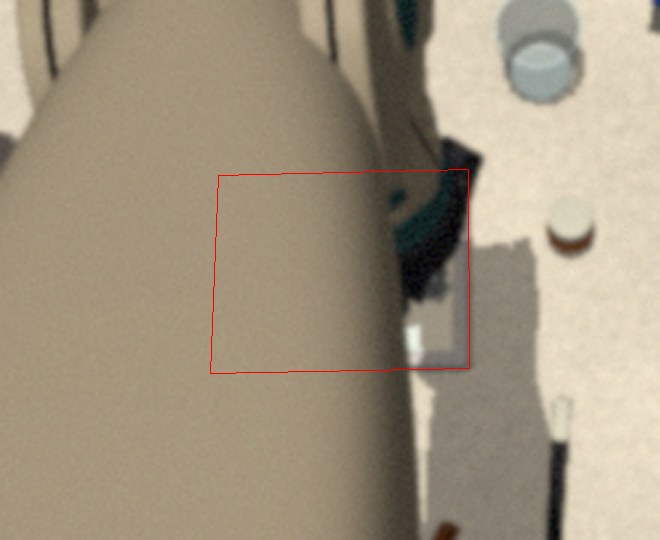

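```bash
python3 - <<'E'
from tilt import *
S=lambda x,y:np.array([175+x/2.3-.5,150+y/2.3-.5])
obs=[("scene",a,S(*b)) for a,b in(('t',(249,118)),('xl',(386,176)),('f',(264,322)),('xr',(124,242)))]
o=status.get_obs();g=o['eef_pos']-[0,0,6]
for pr in((g,25),None):
    x,e=fit(obs,[634,173,200,.394,.0,0],pr)
    print(x.round(3),e.round(1)); print('underside centre',tray(x,[(0,0,-22)])[0].round(1))
E
```

```text
[ 6.31608e+02  1.69490e+02  1.99236e+02  3.99000e-01 -3.00000e-03
  2.50000e-02] [ 1.1 -0.7 -0.  -0.1  1.  -0.1 -2.1  0.6 -0.3 -0.1 -0.8  0.2  0.8]
underside centre [632.1 169.3 177.2]
[6.26636e+02 1.62386e+02 1.90200e+02 3.95000e-01 1.00000e-02 1.90000e-02] [ 1.4 -0.3 -0.9  0.1  0.5 -0.5 -0.9  0.7  0.   0.6]
underside centre [626.9 162.  168.2]
```

```bash
python3 -m inch '[{"grip":0.002,"offset":[0,-0.002,0],"roll":0},{"grip":0.002,"offset":[0,-0.004,0],"roll":0},{"grip":0.002,"offset":[0,-0.004,0],"roll":0},{"grip":0.002,"offset":[0,-0.004,0],"roll":0},{"grip":0.002,"offset":[0,-0.004,0],"roll":0}]';python3 -m inch '[{"grip":0.002,"offset":[0,0,0],"roll":0},{"grip":0.002,"offset":[0,0,0],"roll":0},{"grip":0.002,"offset":[0,0,0],"roll":0},{"grip":0.002,"offset":[0,0,0],"roll":0},{"grip":0.002,"offset":[0,0,0],"roll":0}]'; python3 go.py 579.5 85.8 235 -.557
python3 - <<'E'
from h import *
a=eyes.capture("scene");cv2.imwrite("pics/scene17.png",a)
d=cv2.absdiff(a,cv2.imread("pics/scene16.png"));print(d[150:400,175:395].mean())
print(status.get_obs()['joint_velocities'].round(4))
cv2.imwrite("pics/scene17b.png",cv2.resize(a,(800,600)))
E
```

```text
time_s: 25.88
eef_pos: [580.9, 87.3, 232.3]
eef_rot: [[0.848, -0.529, -0.0], [-0.529, -0.848, -0.0], [-0.0, 0.0, -1.0]]
contact_force: [0.2, 0.6, -0.3]
opening: 7.0
time_s: 26.3
eef_pos: [580.9, 87.2, 232.3]
eef_rot: [[0.848, -0.529, -0.0], [-0.529, -0.848, 0.0], [-0.0, -0.0, -1.0]]
contact_force: [-0.4, -0.8, -2.0]
opening: 6.8
t 26.3 pos [580.9  87.2 232.3] yaw -0.558 j6 2.17 F [-0.4 -0.8 -2. ] Mz [-0.06  0.08  0.02] open 6.8
offset [-0.0004  0.002  -0.0027] len 0.003 roll -0.001 -0.001 rows 1
4.844624242424242
[-0.      0.0007 -0.0008  0.0017  0.002  -0.0004]
```

View pics/scene17b.png

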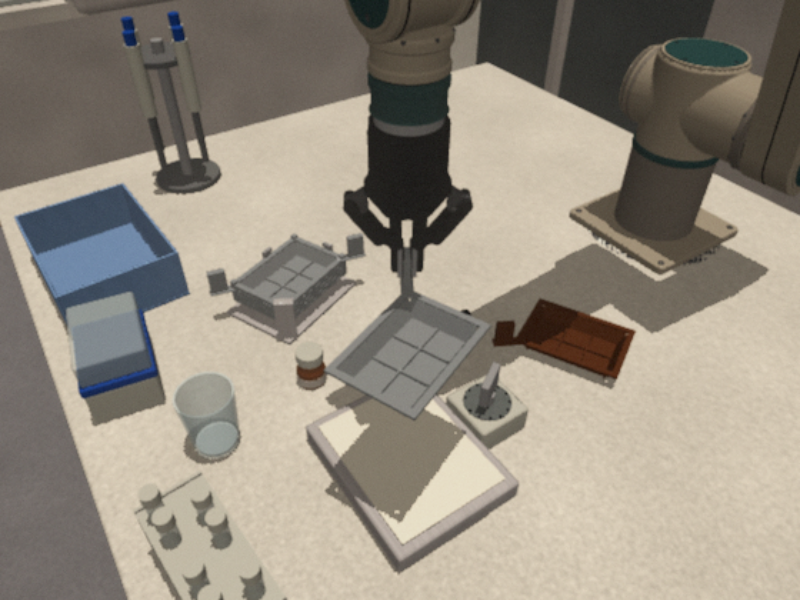

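The tray is held level over the panel at about (410,350), the arm is still, and the key wing is still wound at (488,390). The stack at (290,280), the jar and the brown tray are unmoved. Handing in.

```bash
python3 -c "
from station import arm
print(arm.finish_job())"
```

```text
the job is handed in; nothing more can be done
None
```

I carried out the whole task in the order asked and handed it in at about 26 s of the 72 s allowed. The hand-in gives no verdict, so the results below are from my own last checks.

- **Key:** I wound it clockwise in three gripped part turns until the hard stop. The wrist moment rose to about 3.3 N m there, and the wing then lay on the overlay drawn for 2.6 rad.
- **Peel:** I took the tray by the tab opposite the keeper and raised that corner about 55 mm, a tilt of roughly 0.3 rad. It was then drawn about 30 mm out from under the keeper and lifted. The image overlay showed the stack still in place.
- **Far corner:** Near the end of the tilt the sideways force fell to zero. The far corner still looked at the keeper in the picture, but I can't be certain it hadn't begun to slip free.
- **Levelling:** The moves cannot tilt the tool, so the tray came off tilted. I pivoted it level in the grip against a clear patch of bench, without letting go.
- **Final pose:** The last fit put the tray within about 0.03 rad of level. Its underside was about 147 mm above the panel and its centre about 4 mm off, and I then moved it 4 mm to correct that. A camera-only fit disagreed, putting the centre about 13 mm off before that move and the underside near 138 mm, still within range. I did not refit after the move.
- **Other checks:** The arm was still at hand-in. In the last scene view the jar and brown tray were unmoved. The marker was mostly hidden behind the held tray, so I could not check it.

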